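Put the long pattern weights away in their case

ROBOT

A 6-joint arm with a two-finger parallel gripper is mounted at the origin on the work surface. World frame = base frame: x ahead of the robot, y to its left, z up, the work surface at z = 0. Lengths are in m, angles in rad, forces in N, time in s.
With the tool pointing down it reaches from about 0.4 to 0.825 m from the base axis. Payload 7 kg.
Tool frame: the origin (TCP) lies between the finger pads; the fingertips stand 19 mm ahead of it and the grasp point (between the pads) is the TCP (r.tip_reach is the distance from the TCP to the fingertips, in m); z points along the fingers, y is the direction in which the jaws open and shut (so a half turn about z gives the same grasp; the last joint's range is limited). The gripper opens to 85 mm and grips with 20 to 120 N. Pads are 22 mm wide; open, the fingers measure 114 mm over their backs; the gripper's body (76 mm by 85 mm) begins 54 mm behind the grasp point. The pads swing forward as they close: fully open they stand 13 mm farther back than shut.
Start: joints at [1.566, 0.359, 0.012, 0, -1.224, -0.288], TCP at [0.195, 0.646, 0.25] pointing down, gripper open.
Joint ranges: [-3.07, 3.07], [-1.43, 2.12], [-1.02, 1.25], [-3.03, 1.67], [-3.05, -0], [-3.03, 3.03]. Speed limits (rad/s): [2.39, 2.39, 3.01, 3.14, 3.14, 3.14].

INTERFACE

Orientations are given as a unit quaternion [w, x, y, z].
In Python, from plant import r, eyes gives the robot as it stands.
- The arm moves only by the tool send_rows, never from a script. Its arguments are lists of equal length, an entry for each row: "fingers": the opening, from -1 (shut) to 1 (fully open), so that 0 is half open; "dp": the shift along the tool's x, y, z in m, a list of three; "spin": the turn about the tool's z in degrees. A call has 1 to 12 rows; each row shifts and turns the commanded pose from where the row before left it, along the tool's axes as they then stand; what a row does not reach is not made up. A row lasts 1/8 s, in which the tool goes at most 62.5 mm and 10.7 degrees, less where a joint would pass 70% of its speed; a pose out of reach is approached as far as the arm can. A call is refused whole if a number of a shift passes 0.0625 or a number of a turn 10.7, either way. A call with a gripper value outside its range is refused whole. The fingers move at their own pace and stop on an object; the grip force is fixed at half the most. Time passes only in rows, so rows that do not move let the fingers close. It gives the time, the measured TCP pose, the force and the opening at its end, in the units of the state.
- r.state(): the state, without advancing time (a new reading comes with each control period).
- eyes.snapshot(name): name is "scene" or "side" or "wrist"; returns a dict with "image" (480x640x3 uint8, blue, green, red), "depth" (480x640 float32, m along the optical axis (not along the pixel's ray), 0 where there is no reading), "camera_matrix" (3x3 intrinsics, pixels), "pose" (4x4, takes a point from camera to world coordinates). Camera axes: x right, y up, looking along -z (the intrinsics and any distortion apply to the point x, -y, -z); pixel columns grow to the right and rows downward; lengths in m; the calibration is good to about 2 mm. A picture is of the moment at which its call begins.
- r.finish_job(): hands the job in, once; it reports no verdict.
Trained networks look in a picture, given as the dict that the camera call returned (one of the last four; its "shot" number tells which), for a name from the list of things; names that differ only in an ending like _2 or _b are one class to them, and where a whole thing is asked for, a point or a joint stands for the part that bears it (a point fixed in the world has none). Each returns a list of dicts, best first, with "confidence" (0 to 1); they miss things now and then, are a little off and sometimes report something else, mostly with a low value. They report only what shows in the picture. A call takes as long as a camera call. They do not tell look-alikes from the thing itself.
- eyes.recognise(name, picture): "rect" ([left, top, width, height] in pixels, round what is visible of it).
- eyes.mark_of(name, picture): "location" ([column, row] in pixels: a listed point, or the origin of a listed thing).
The state is a dict: "time": time; "joint_positions": joint angles; "joint_velocities": joint speeds; "tau": joint torques, N m; "tcp_pos": TCP position; "orientation": TCP orientation; "ft_force": force on the tool from outside, world axes, zero at the start; "torque": the same for the moment, N m; "opening": finger opening in m.
Only numpy, scipy, OpenCV 4.12 (cv2) and the standard library are available. Lean on these libraries where they do the work, as an engineer would, in place of code of your own. Each camera call takes 0.05 s, during which the arm holds its last target.

TASK

Put the long pattern weights away: lift the lid of the wooden case right back until it rests on its stop, take out the short weight (95 mm) left in there and set it down flat on the bench, lay every long weight (140 mm) on the bench flat in the case with its grip rib up, and only then shut the lid fully. Leave the other short weights where they lie, and do not disturb the thread cone or the bottle.

Things in the scene. Friction and masses are not known exactly. Their poses are not given: they have to be found in the camera images.
- case: Open-topped plywood storage case, screwed to the bench, outside 180 mm (its x, depth) by 320 mm (its y, width) by 85 mm high, walls and floor 8 mm thick, so 164 x 304 mm inside and the inner floor 8 mm above the bench. Origin: centre of its underside on the bench; z up. x points from its front (robot side) to its hinge side, y along its width.
- lid (a joint): Angle of the case's lid in rad: 0 is shut, growing as the front edge is lifted; its stop is at 1.75 (leaning about 10 degrees past upright, away from the front). It starts shut or a little ajar (0 to 0.25). The hinge is stiff by friction and holds the lid wherever it is left; about 3 to 7 N at the handle moves it. The lid is an 8 mm plywood board, 320 mm wide, 180 mm from the hinge line to its front edge (flush with the case front); 0.5 kg.
- lid_handle (a point): Middle of the lid's handle: a straight round steel bar, 12 mm thick and 110 mm long, parallel to the hinge line (the case's y), on two end posts, its axis 45 mm beyond the lid's front edge, in the plane of the board: clear of the case front when the lid is shut, uppermost when it stands open. In the lid's frame (x, z turning with the lid) it lies 225 mm in front of the hinge line and 4 mm above it. Turns with the lid.
- lid_hinge (a point): Middle of the lid's hinge line, on the case's far top edge: 90 mm behind the case's origin along its x and 85.5 mm above the bench. The line runs along the case's y.
- long1: A long pattern weight: flat steel bar 140 mm long (its x), 44 mm wide (y), 14 mm high, with a plain wooden grip rib in the middle of its top, 50 mm long (x), 16 mm thick (y), rising to 50 mm above the underside. About 0.45 kg. Origin: centre of its underside, z up. May be absent.
- long2: A long pattern weight: flat steel bar 140 mm long (its x), 44 mm wide (y), 14 mm high, with a plain wooden grip rib in the middle of its top, 50 mm long (x), 16 mm thick (y), rising to 50 mm above the underside. About 0.45 kg. Origin: centre of its underside, z up. May be absent.
- long3: A long pattern weight: flat steel bar 140 mm long (its x), 44 mm wide (y), 14 mm high, with a plain wooden grip rib in the middle of its top, 50 mm long (x), 16 mm thick (y), rising to 50 mm above the underside. About 0.45 kg. Origin: centre of its underside, z up. May be absent.
- long4: A long pattern weight: flat steel bar 140 mm long (its x), 44 mm wide (y), 14 mm high, with a plain wooden grip rib in the middle of its top, 50 mm long (x), 16 mm thick (y), rising to 50 mm above the underside. About 0.45 kg. Origin: centre of its underside, z up. May be absent.
- long5: A long pattern weight: flat steel bar 140 mm long (its x), 44 mm wide (y), 14 mm high, with a plain wooden grip rib in the middle of its top, 50 mm long (x), 16 mm thick (y), rising to 50 mm above the underside. About 0.45 kg. Origin: centre of its underside, z up. May be absent.
- short1: A short pattern weight: as the long one, with the same rib and section, but the steel bar is only 95 mm long (x). About 0.3 kg. Origin: centre of its underside, z up. May be absent.
- short2: A short pattern weight: as the long one, with the same rib and section, but the steel bar is only 95 mm long (x). About 0.3 kg. Origin: centre of its underside, z up. May be absent.
- short3: A short pattern weight: as the long one, with the same rib and section, but the steel bar is only 95 mm long (x). About 0.3 kg. Origin: centre of its underside, z up. This one starts inside the shut case, lying flat on its floor, rib up, and is always there.
- thread: Bystander: cone of thread, 60 mm wide at the foot, 100 mm high, standing. Origin: centre of its underside.
- glue: Bystander: white capped bottle, 56 mm in diameter, 130 mm high, standing. Origin: centre of its underside.
There are look-alikes about, which are no part of the job. Leave any purple or red look-alike of the long1 alone.

How it is judged:
By the outcome, as a careful person would: the job done as asked, in the order asked, and still so for the second after the job is handed in, with the robot touching nothing.
Of long1, long2, long3, long4, long5 only 3 to 5 are there at a start; the rules pass over those that are not, and their reading is None.
Of short1, short2 only 1 to 2 are there at a start; the rules pass over those that are not, and their reading is None.
At some moment in a run one of long1, long2, long3, long4, long5 may be knocked a few centimetres aside while the robot is not near it.
Once in a run the grip may slacken for a moment while it holds something.
It also fails if it takes over 210 s, if anything falls off the work surface, if the arm or the gripper's body presses on something with over 40 N, if the wrist force passes 120 N, or if a joint passes its speed limit or range.

## Working session

There is one attempt and no reset: what is moved stays moved. The work goes in short steps, Python scripts to look and compute and a tool call to move; the robot and the scene stay as the last step left them, time stands still between calls to the robot, and variables do not carry over. Pictures are saved under pics/ and viewed, and the job is handed in when it is done.

Besides the shell and the picture viewer there is one more tool, called after "Request:" by a JSON object that holds its "method" and its "body", one argument or row to a line. send_rows: Moves the arm, as the interface text tells. Its arguments: {"type":"object","properties":{"fingers":{"type":"array","items":{"type":"number"}},"dp":{"type":"array","items":{"type":"array","items":{"type":"number"}}},"spin":{"type":"array","items":{"type":"number"}}},"required":["fingers","dp","spin"]}

```bash
ls; mkdir -p pics; cat > h.py <<'E'
import numpy as np, cv2
from plant import r, eyes
def snap(n,fn=None):
    s=eyes.snapshot(n)
    if fn: cv2.imwrite('pics/'+fn+'.png',s['image'])
    return s
def px2w(s,u,v,d=None):
    K=s['camera_matrix']; P=s['pose']
    if d is None: d=s['depth'][int(round(v)),int(round(u))]
    x=(u-K[0,2])/K[0,0]*d; y=(v-K[1,2])/K[1,1]*d
    return (P@np.array([x,-y,-d,1]))[:3]
def ray_z(s,u,v,z):
    P=s['pose'];a=px2w(s,u,v,1.0);o=P[:3,3]
    return o+(a-o)*(z-o[2])/(a[2]-o[2])
def w2px(s,p):
    P=np.linalg.inv(s['pose']);c=P@np.append(p,1);K=s['camera_matrix']
    return np.array([K[0,0]*c[0]/-c[2]+K[0,2],K[1,1]*(-c[1])/-c[2]+K[1,2]]),-c[2]
def cloud(s):
    d=s['depth'];K=s['camera_matrix'];v,u=np.mgrid[:480,:640]
    q=np.stack([(u-K[0,2])/K[0,0]*d,-(v-K[1,2])/K[1,1]*d,-d,np.ones_like(d)],-1)
    w=(q@s['pose'].T)[...,:3]; w[d<=0]=np.nan
    return w
E
python3 - <<'E'
from h import *
np.set_printoptions(precision=3,suppress=True)
for n in ['scene','side','wrist']:
    s=snap(n,n+'0'); print(n,s['pose'],s['camera_matrix'],[k for k in s])
    for o in (['long1','short1','thread','glue','case','lid'] if n!='wrist' else []):
        print(o,[(d['rect'],round(d['confidence'],2)) for d in eyes.recognise(o,s)])
    for o in ['lid_handle','lid_hinge','long1','short1']if n!='wrist' else []:
        for d in eyes.mark_of(o,s): print(o,d['location'],round(d['confidence'],2),px2w(s,*d['location']))
print(r.state())
E
```

```text
pics
scene [[ 0.488 -0.67   0.56   1.059]
 [ 0.873  0.362 -0.327 -0.414]
 [ 0.016  0.648  0.761  0.835]
 [ 0.     0.     0.     1.   ]] [[473.51    0.    327.756]
 [  0.    473.51  242.768]
 [  0.      0.      1.   ]] ['image', 'depth', 'camera_matrix', 'pose', 'shot']
long1 [([82.5, 283.8, 40.1, 59.9], 0.93), ([243.2, 233.0, 43.8, 50.1], 0.9), ([333.6, 258.6, 61.5, 51.3], 0.84), ([117.9, 357.0, 79.0, 23.1], 0.67), ([263.4, 293.7, 37.7, 59.0], 0.63), ([214.3, 247.1, 34.9, 58.0], 0.58), ([139.8, 204.6, 58.8, 37.4], 0.58), ([300.7, 265.8, 48.6, 63.8], 0.57), ([312.4, 342.5, 28.2, 52.4], 0.43)]
short1 [([169.2, 271.3, 25.7, 44.6], 0.67), ([299.5, 218.5, 27.7, 37.5], 0.65), ([391.9, 322.0, 35.8, 36.7], 0.45), ([300.0, 266.1, 47.7, 60.8], 0.44)]
thread [([393.1, 321.3, 33.7, 39.1], 0.95), ([388.2, 136.4, 113.6, 119.3], 0.69)]
glue [([315.5, 342.0, 26.0, 52.5], 0.56)]
case [([388.5, 136.9, 114.5, 142.2], 0.68)]
lid [([386.6, 135.0, 114.4, 118.6], 0.98)]
lid_handle [396.6, 167.6] 0.6 [0.411 0.143 0.121]
lid_hinge [490.4, 205.9] 0.8 [0.534 0.361 0.002]
long1 [364.0, 285.2] 0.96 [ 0.594 -0.05
[... 1942 characters left out ...]
0.92   0.264  0.262]
 [-0.957 -0.277 -0.08   0.627]
 [-0.001 -0.276  0.961  0.374]
 [ 0.     0.     0.     1.   ]] [[394.477   0.    316.64 ]
 [  0.    394.477 241.741]
 [  0.      0.      1.   ]] ['image', 'depth', 'camera_matrix', 'pose', 'shot']
{'time': 1.15, 'joint_positions': array([ 1.566,  0.359,  0.012, -0.   , -1.224, -0.288]), 'joint_velocities': array([ 0.   ,  0.001, -0.002,  0.001,  0.002, -0.   ]), 'tau': array([ -0.001, -58.301,  29.366,   6.942,  -0.001,  -0.   ]), 'tcp_pos': array([0.195, 0.646, 0.25 ]), 'orientation': array([ 0.   ,  0.989, -0.146, -0.   ]), 'ft_force': array([ 0.049,  1.359, -0.054]), 'torque': array([0.038, 0.005, 0.026]), 'opening': 0.08512843969535912}
```

View pics/scene0.png

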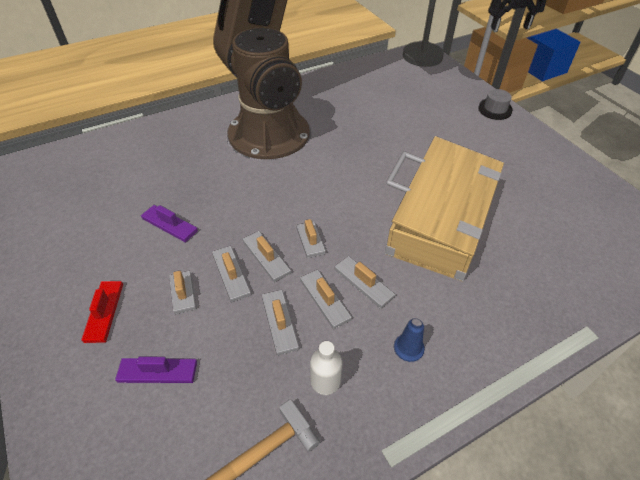

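View pics/side0.png

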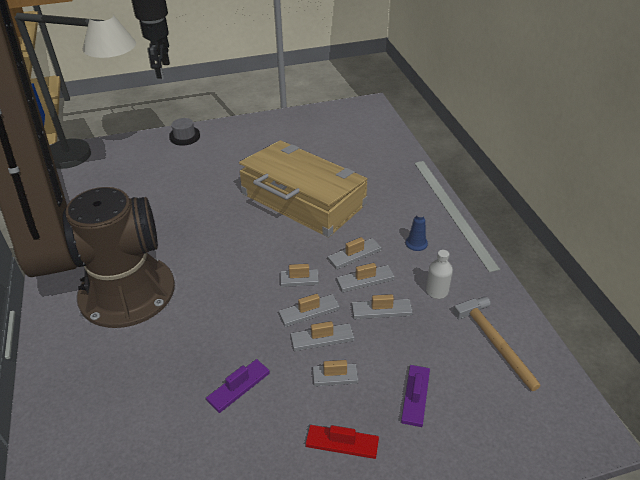

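```bash
cat > seg.py <<'E'
from h import *
def weights(s,verbose=True,xr=(0.25,0.75),yr=(-0.5,0.1)):
    w=cloud(s); im=s['image'].astype(int)
    hsv=cv2.cvtColor(s['image'],cv2.COLOR_BGR2HSV)
    z=w[...,2]
    m=(z>0.006)&(z<0.07)&(w[...,0]>xr[0])&(w[...,0]<xr[1])&(w[...,1]>yr[0])&(w[...,1]<yr[1])
    m=cv2.erode(m.astype(np.uint8),np.ones((1,1)))
    n,lab,st,c=cv2.connectedComponentsWithStats(m,connectivity=4)
    out=[]
    for i in range(1,n):
        if st[i,4]<150: continue
        k=lab==i
        P=w[k]; 
        rib=P[P[:,2]>0.035]
        low=P[(P[:,2]<0.022)]
        rect=cv2.minAreaRect((low[:,:2]*1000).astype(np.float32)) if len(low)>5 else None
        rr=cv2.minAreaRect((rib[:,:2]*1000).astype(np.float32)) if len(rib)>5 else None
        out.append((c[i],rect,rr,np.median(hsv[k],axis=0),np.percentile(P[:,2],99)))
        if verbose:
            f=lambda q:None if q is None else (np.round(q[0],0),np.round(q[1],0),round(q[2],1))
            print(np.round(c[i]),'rect',f(rect),'rib',f(rr),np.median(hsv[k],axis=0),'zmax',round(np.percentile(P[:,2],99),3))
    return out
E
python3 - <<'E'
from seg import *
for n in ['scene','side']:
    s=snap(n); print(n,(s['depth']==0).mean()); weights(s)
    w=cloud(s)
    # bench level
    m=(abs(w[...,0]-0.45)<0.3)&(abs(w[...,1]+0.2)<0.3)&(abs(w[...,2])<0.02); print('bench',np.median(w[m][:,2]),np.std(w[m][:,2]))
    m=(w[...,2]>0.07)&(w[...,2]<0.2)&(w[...,0]>0.3)&(w[...,0]<0.75)&(w[...,1]>0)&(w[...,1]<0.5)
    hsv=cv2.cvtColor(s['image'],cv2.COLOR_BGR2HSV); m&=hsv[...,1]>60
    P=w[m]; c=P.mean(0); U,S,V=np.linalg.svd(P-c,full_matrices=False); 
    print('lid c',c,'n',V[2],len(P)); e=(P-c)@V[:2].T
    rc=cv2.minAreaRect((e*1000).astype(np.float32)); print(rc)
    for b in cv2.boxPoints(rc): print(c+V[:2].T@(b/1000))
E
```

```text
scene 0.004078776041666667
[310. 238.] rect (array([420., -88.]), array([ 45., 100.]), 77.8) rib (array([421., -88.]), array([17., 53.]), 76.5) [ 17.   7. 158.] zmax 0.053
[184. 232.] rect (array([ 260., -335.]), array([46., 45.]), 28.4) rib None [140. 162. 144.] zmax 0.018
[266. 256.] rect (array([ 418., -198.]), array([141.,  46.]), 6.2) rib (array([ 417., -199.]), array([50., 16.]), 6.5) [ 18.   6. 158.] zmax 0.052
[407. 250.] rect (array([573.,  71.]), array([97.,  6.]), 36.3) rib (array([575.,  72.]), array([98.,  7.]), 35.2) [ 19. 119. 168.] zmax 0.069
[231. 273.] rect (array([ 424., -285.]), array([ 44., 143.]), 85.4) rib (array([ 425., -285.]), array([16., 52.]), 85.7) [120.   5. 157.] zmax 0.052
[364. 280.] rect (array([582., -44.]), array([141.,  46.]), 14.6) rib (array([582., -45.]), array([50., 17.]), 16.3) [ 17.   5. 158.] zmax 0.052
[182. 291.] rect (array([ 422., -393.]), array([44., 98.]), 77.9) rib (array([ 422., -393.]), array([16., 53.]), 77.7) [ 17.   7. 156.] zmax 0.053
[325. 298.] rect (array([ 579., -138.]), array([143.,  46.]), 1.2) rib (array([ 580., -138.]),
[... 2137 characters left out ...]
139. 160. 117.] zmax 0.02
[335. 373.] rect (array([ 421., -393.]), array([47., 97.]), 79.5) rib (array([ 420., -392.]), array([19., 49.]), 78.4) [105.  13. 126.] zmax 0.054
[417. 381.] rect (array([ 580., -466.]), array([100.,  46.]), 58.6) rib (array([ 571., -484.]), array([44., 16.]), 60.8) [139. 159. 117.] zmax 0.054
bench 0.0012771319500614053 0.0051913453339312784
lid c [0.50962046 0.2015768  0.1021975 ] n [0.04354882 0.00740545 0.99902385] 4469
((-17.844680786132812, -3.6558074951171875), (326.4023132324219, 230.4407196044922), 0.35478127002716064)
[0.48834171 0.4132459  0.10155603]
[0.30547561 0.27331106 0.11056471]
[0.50358401 0.01399184 0.10385115]
[0.68645011 0.15392666 0.09484247]
```

```bash
cat >> h.py <<'E'
def toolR(q):
    from scipy.spatial.transform import Rotation as R
    return R.from_quat([q[1],q[2],q[3],q[0]]).as_matrix()
def yawof(q):
    R=toolR(q); return np.degrees(np.arctan2(R[1,1],R[0,1]))  # heading of tool y
def plan(p,yaw=None,frm=None):
    """tool-axes shift from present pose; yaw = wanted heading (deg) of jaw axis, mod 180. shift first (old axes), spin after"""
    st=r.state(); R=toolR(st['orientation']); y0=yawof(st['orientation'])
    d=R.T@(np.array(p)-st['tcp_pos'])
    sp=None
    if yaw is not None:
        dy=(yaw-y0+90)%180-90; sp=-dy
    print('tcp',np.round(st['tcp_pos'],4),'yaw',round(y0,1),'q6',round(st['joint_positions'][5],2),'shift(tool)',np.round(d,4),'spin',sp, 'alt',None if sp is None else (sp-180*np.sign(sp)))
E
python3 - <<'E'
from h import *
np.set_printoptions(precision=3,suppress=True)
s=snap('scene'); w=cloud(s); hsv=cv2.cvtColor(s['image'],cv2.COLOR_BGR2HSV)
X=np.array([.805,.593]);Y=np.array([-.593,.805])
m=(w[...,2]>0.09)&(w[...,2]<.16)&(w[...,0]>0.3)&(w[...,0]<0.5)&(w[...,1]>0.05)&(w[...,1]<.3)&(hsv[...,1]<50)
P=w[m];print(len(P)); l=(P[:,:2]-[.5866,.278])
a=l@X;b=l@Y
print(np.percentile(a,[2,25,50,75,98]),np.percentile(b,[2,50,98]),np.percentile(P[:,2],[2,50,98]))
k=a<np.percentile(a,2)+.014
print('bar',P[k].mean(0),np.percentile(b[k],[1,99]),np.polyfit(b[k],a[k],1),np.percentile(P[k][:,2],[50,98]))
plan([0.4066,0.1454,0.25],36.4)
E
```

```text
390
[-0.229 -0.222 -0.216 -0.196 -0.176] [-0.061 -0.011  0.057] [0.111 0.119 0.124]
bar [0.411 0.142 0.121] [-0.061  0.056] [ 0.003 -0.222] [0.121 0.124]
tcp [0.195 0.646 0.25 ] yaw -106.8 q6 -0.29 shift(tool) [0.347 0.418 0.   ] spin 36.8239439558246 alt -143.1760560441754
```

Request:
{"method": "send_rows", "body": {
  "fingers": [0.4,0.4,0.4,0.4,0.4,0.4,0.4,0.4,0.4,0.4,0.4],
  "dp": [
    [0.035,0.042,0],
    [0.035,0.042,0],
    [0.035,0.042,0],
    [0.035,0.042,0],
    [0.035,0.042,0],
    [0.035,0.042,0],
    [0.035,0.042,0],
    [0.035,0.042,0],
    [0.035,0.042,0],
    [0.035,0.042,0],
    [0,0,0]
  ],
  "spin": [0,0,0,0,0,0,0,9.2,9.2,9.2,9.2]
}}

```text
time: 2.68
tcp_pos: [0.3832, 0.1332, 0.2506]
orientation: [-0.0, 0.891, -0.455, 0.0]
ft_force: [-0.5, -0.5, -0.0]
opening: 0.06
```

```bash
python3 - <<'E'
from h import *
plan([0.410,0.143,0.117],36.4)
print(r.state()['ft_force'],r.state()['opening'])
E
```

```text
tcp [0.3832 0.1332 0.2506] yaw -144.1 q6 -0.2 shift(tool) [ 0.0078 -0.0274  0.1336] spin -0.49953640688318046 alt 179.50046359311682
[-0.52481232 -0.46667516 -0.0322943 ] 0.06002466977420924
```

Request:
{"method": "send_rows", "body": {
  "fingers": [0.2,0.2,0.2,0.2,0.2],
  "dp": [
    [0.008,-0.027,0.03],
    [0,0,0.04],
    [0,0,0.04],
    [0,0,0.023],
    [0,0,0]
  ],
  "spin": [-0.5,0,0,0,0]
}}

```text
time: 3.3
tcp_pos: [0.4091, 0.145, 0.1161]
orientation: [0.002, 0.895, -0.447, -0.001]
ft_force: [-0.0, 0.0, 0.3]
opening: 0.0513
```

```bash
python3 - <<'E'
from h import *
plan([0.410,0.143,0.117],36.4)
print(r.state()['ft_force'],r.state()['opening'])
snap('wrist','w1')
E
```

```text
tcp [0.4091 0.145  0.1161] yaw -143.1 q6 -0.15 shift(tool) [ 0.0021  0.0005 -0.0009] spin 0.5195384991488936 alt -179.4804615008511
[-0.00778051  0.04672861  0.31807981] 0.051294084249441325
```

View pics/w1.png

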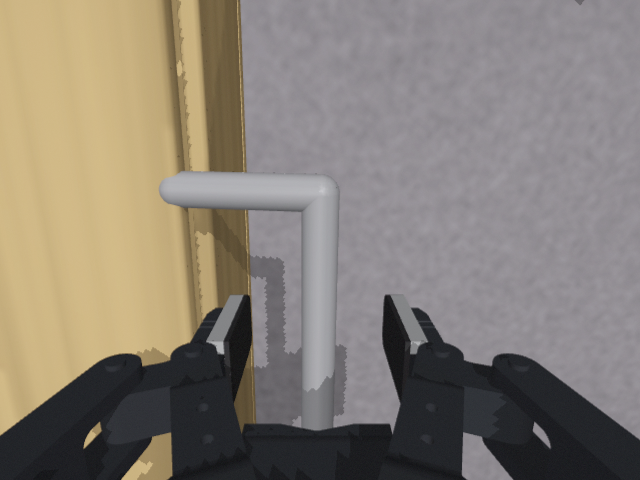

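Request:
{"method": "send_rows", "body": {
  "fingers": [-1,-1,-1,-1,-1,-1],
  "dp": [
    [0,0,0],
    [0,0,0],
    [0,0,0],
    [0,0,0],
    [0,0,0],
    [0,0,0]
  ],
  "spin": [0,0,0,0,0,0]
}}

```text
time: 4.1
tcp_pos: [0.4086, 0.1448, 0.1174]
orientation: [0.001, 0.894, -0.447, -0.001]
ft_force: [-6.0, -2.1, 2.8]
opening: 0.0103
```

```bash
python3 - <<'E'
from h import *
p=lambda t:np.array([-.225*np.cos(t)+.004*np.sin(t),.225*np.sin(t)+.004*np.cos(t)])
t=np.linspace(.122,1.75,23)
d=np.diff(np.array([p(x) for x in t]),axis=0)
print([[0,round(-a,4),round(-b,4)] for a,b in d])
E
```

```text
[[0, np.float64(-0.0029), np.float64(-0.0164)], [0, np.float64(-0.0041), np.float64(-0.0161)], [0, np.float64(-0.0053), np.float64(-0.0158)], [0, np.float64(-0.0065), np.float64(-0.0153)], [0, np.float64(-0.0076), np.float64(-0.0148)], [0, np.float64(-0.0087), np.float64(-0.0142)], [0, np.float64(-0.0097), np.float64(-0.0135)], [0, np.float64(-0.0107), np.float64(-0.0128)], [0, np.float64(-0.0116), np.float64(-0.012)], [0, np.float64(-0.0124), np.float64(-0.0111)], [0, np.float64(-0.0132), np.float64(-0.0101)], [0, np.float64(-0.0139), np.float64(-0.0091)], [0, np.float64(-0.0146), np.float64(-0.0081)], [0, np.float64(-0.0151), np.float64(-0.007)], [0, np.float64(-0.0156), np.float64(-0.0058)], [0, np.float64(-0.016), np.float64(-0.0047)], [0, np.float64(-0.0163), np.float64(-0.0035)], [0, np.float64(-0.0165), np.float64(-0.0023)], [0, np.float64(-0.0166), np.float64(-0.001)], [0, np.float64(-0.0166), np.float64(0.0002)], [0, np.float64(-0.0166), np.float64(0.0014)], [0, np.float64(-0.0164), np.float64(0.0027)]]
```

Request:
{"method": "send_rows", "body": {
  "fingers": [-1,-1,-1,-1,-1,-1,-1,-1,-1,-1,-1],
  "dp": [
    [0,-0.0029,-0.0164],
    [0,-0.0041,-0.0161],
    [0,-0.0053,-0.0158],
    [0,-0.0065,-0.0153],
    [0,-0.0076,-0.0148],
    [0,-0.0087,-0.0142],
    [0,-0.0097,-0.0135],
    [0,-0.0107,-0.0128],
    [0,-0.0116,-0.012],
    [0,-0.0124,-0.0111],
    [0,-0.0132,-0.0101]
  ],
  "spin": [0,0,0,0,0,0,0,0,0,0,0]
}}

```text
time: 5.48
tcp_pos: [0.4788, 0.1963, 0.2708]
orientation: [0.006, 0.894, -0.447, -0.003]
ft_force: [-26.4, -12.9, 26.9]
opening: 0.0097
```

```bash
python3 - <<'E'
from h import *
snap('side','s2'); print(r.state())
t=.122+(1.75-.122)*.5
X=np.array([.805,.593]);print(np.array([.5866,.278])+X*(-.225*np.cos(t)+.004*np.sin(t)),.0855+.225*np.sin(t)+.004*np.cos(t))
E
```

```text
{'time': 5.525, 'joint_positions': array([ 7.68401872e-01,  9.28107532e-02, -2.85021570e-01,  4.59306845e-04,
       -1.20328015e+00, -1.24368966e-01]), 'joint_velocities': array([ 0.00462522, -0.02131249, -0.02412198,  0.00230621,  0.03663201,
       -0.00444984]), 'tau': array([ -0.23982975, -21.75792754,  27.18055665,   6.11787021,
        10.82030386,   0.13876886]), 'tcp_pos': array([0.48071557, 0.19768406, 0.27258651]), 'orientation': array([ 0.0049356 ,  0.89457152, -0.44689499, -0.00151363]), 'ft_force': array([-27.54044613, -11.03143354,  33.43656929]), 'torque': array([-5.02366692, 10.77027338, -0.23869992]), 'opening': 0.009650248439750663}
[0.48178314 0.20078709] 0.26904036530355374
```

View pics/s2.png

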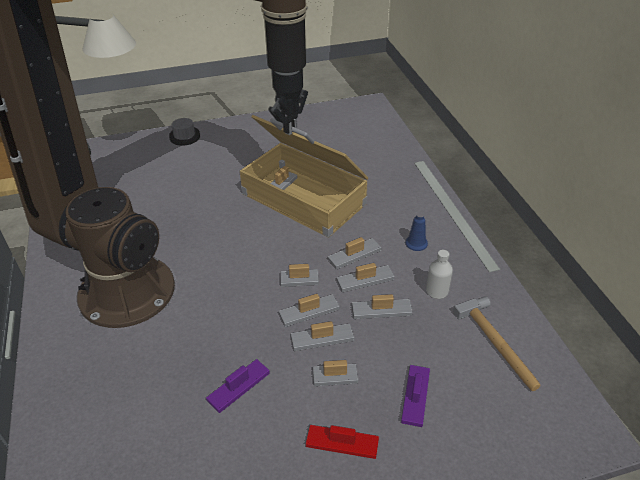

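Request:
{"method": "send_rows", "body": {
  "fingers": [-1,-1],
  "dp": [
    [0,0.002,-0.003],
    [0,0,0]
  ],
  "spin": [0,0]
}}

```text
time: 5.78
tcp_pos: [0.4805, 0.1977, 0.2728]
orientation: [0.002, 0.894, -0.447, -0.001]
ft_force: [-7.3, -7.6, 4.4]
opening: 0.0098
```

```bash
python3 - <<'E'
from h import *
p=lambda t:np.array([-.225*np.cos(t)+.004*np.sin(t),.225*np.sin(t)+.004*np.cos(t)])
t=np.linspace(.914,1.74,12)
d=np.diff(np.array([p(x) for x in t]),axis=0)
print([[0,float(round(-a,4)),float(round(-b,4))] for a,b in d])
E
```

```text
[[0, -0.0139, -0.0096], [0, -0.0146, -0.0085], [0, -0.0152, -0.0074], [0, -0.0157, -0.0062], [0, -0.0161, -0.005], [0, -0.0165, -0.0038], [0, -0.0167, -0.0025], [0, -0.0168, -0.0013], [0, -0.0169, -0.0], [0, -0.0168, 0.0013], [0, -0.0167, 0.0025]]
```

Request:
{"method": "send_rows", "body": {
  "fingers": [-1,-1,-1,-1,-1,-1],
  "dp": [
    [0,-0.0139,-0.0096],
    [0,-0.0146,-0.0085],
    [0,-0.0152,-0.0074],
    [0,-0.0157,-0.0062],
    [0,-0.0161,-0.005],
    [0,0,0]
  ],
  "spin": [0,0,0,0,0,0]
}}

```text
time: 6.52
tcp_pos: [0.5441, 0.2445, 0.3125]
orientation: [-0.0, 0.895, -0.447, 0.002]
ft_force: [-0.8, -5.5, 12.7]
opening: 0.0093
```

Request:
{"method": "send_rows", "body": {
  "fingers": [-1,-1,-1,-1,-1,-1,-1],
  "dp": [
    [0,-0.0165,-0.004],
    [0,-0.0167,-0.003],
    [0,-0.0168,-0.0015],
    [0,-0.0169,-0.0],
    [0,-0.0168,0.001],
    [0,-0.0167,0.0025],
    [0,0,0]
  ],
  "spin": [0,0,0,0,0,0,0]
}}

```text
time: 7.4
tcp_pos: [0.6237, 0.3032, 0.3166]
orientation: [0.002, 0.894, -0.447, 0.001]
ft_force: [-1.6, -9.7, 7.4]
opening: 0.0098
```

```bash
python3 - <<'E'
from h import *
s=snap('side','s3'); print(r.state()['ft_force'])
X=np.array([.805,.593])
p=r.state()['tcp_pos'];print((p[:2]-[.5866,.278])@X,p[2]-.0855)
E
```

```text
[-0.2304992  -9.43437008  6.8470682 ]
0.044754576730494905 0.23113338171652564
```

View pics/s3.png

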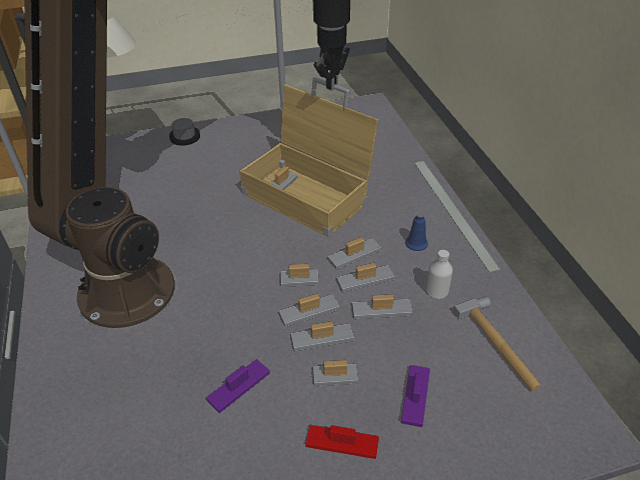

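Request:
{"method": "send_rows", "body": {
  "fingers": [-1,-1,-1],
  "dp": [
    [0,-0.004,0.001],
    [0,-0.003,0.0005],
    [0,0,0]
  ],
  "spin": [0,0,0]
}}

```text
time: 7.82
tcp_pos: [0.6241, 0.3034, 0.3165]
orientation: [0.006, 0.894, -0.447, -0.001]
ft_force: [-26.1, -19.9, 22.3]
opening: 0.0096
```

Request:
{"method": "send_rows", "body": {
  "fingers": [-1,0,0.2,0.2,0.2,0.2,0.2,0.2,0.2],
  "dp": [
    [0,0.005,0],
    [0,0,0],
    [0,0,0],
    [0,0,0],
    [0,0,-0.04],
    [0,0,-0.04],
    [0,0.04,0],
    [0,0.05,0],
    [0,0.05,0]
  ],
  "spin": [0,0,0,0,0,0,0,0,0]
}}

```text
time: 8.95
tcp_pos: [0.5117, 0.2225, 0.392]
orientation: [0.0, 0.895, -0.447, -0.0]
ft_force: [0.4, 0.4, 1.1]
opening: 0.0511
```

```bash
python3 - <<'E'
from h import *
s=snap('side','s4');a=snap('scene','c4'); b=snap('wrist','w4'); print(r.state()['ft_force'],r.state()['tcp_pos'])
w=cloud(a)
# lid board plane
hsv=cv2.cvtColor(a['image'],cv2.COLOR_BGR2HSV)
X=np.array([.805,.593])
m=(w[...,2]>.12)&(w[...,2]<.25)&(w[...,0]>.4)&(w[...,0]<.75)&(w[...,1]>.1)&(w[...,1]<.5)&(hsv[...,1]>60)
P=w[m]; x=(P[:,:2]-[.5866,.278])@X; k=abs(x)<.08
f=np.polyfit(P[k][:,2],x[k],1); x2=x[k]-np.polyval(f,P[k][:,2]); g=abs(x2)<.006; f=np.polyfit(P[k][g][:,2],x[k][g],1)
print(f,'angle',np.pi/2+np.arctan(f[0]),k.sum())
cv2.imwrite('pics/c4z.png',cv2.resize(a['image'][100:300,340:560],None,fx=3,fy=3))
E
```

```text
[ 0.99575251  0.14860259 -0.14565141] [0.51146381 0.22212358 0.39410055]
[ 0.18245278 -0.01625409] angle 1.751264051839517 1837
```

View pics/c4z.png

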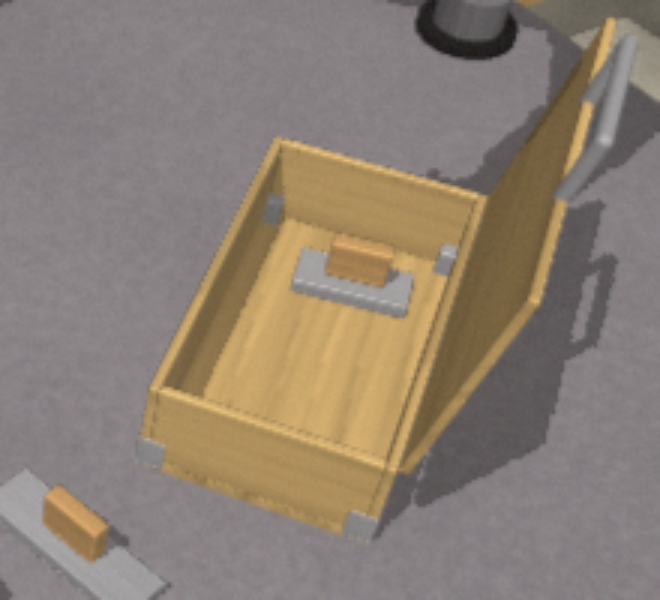

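View pics/w4.png

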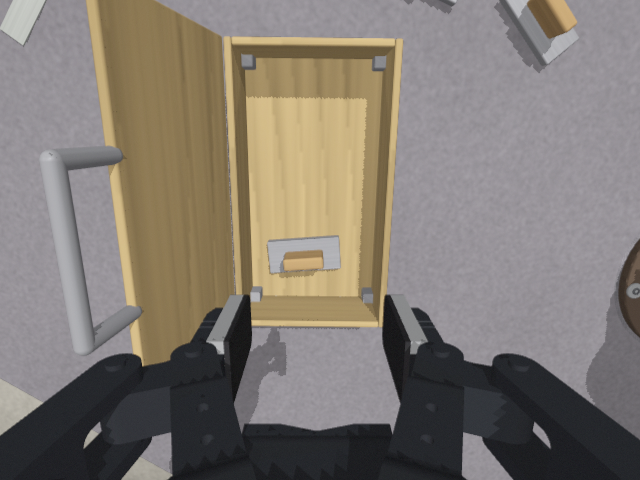

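```bash
python3 - <<'E'
from h import *
np.set_printoptions(precision=3,suppress=True)
for n in ['wrist','scene','side']:
    a=snap(n); w=cloud(a)
    m=(abs(w[...,2]-.085)<.004)&(w[...,0]>.3)&(w[...,0]<.75)&(w[...,1]>-.0)&(w[...,1]<.5)
    P=w[m]; rc=cv2.minAreaRect((P[:,:2]*1000).astype(np.float32)); print(n,len(P),rc,np.median(P[:,2]))
    th=np.radians(36.4);X=np.array([np.cos(th),np.sin(th)]);Y=np.array([-X[1],X[0]])
    l=P[:,:2]-[.514,.2247]; x=l@X;y=l@Y
    for nm,k,c in (('front',x<-.075,x),('back',(x>.075)&(x<.1),x),('y-',y<-.145,y),('y+',y>.145,y)):
        if k.sum()>20:
            o=y if nm in('front','back') else x
            kk=k&(abs(o)<(.13 if nm in('front','back') else .07))
            if kk.sum()<10: continue
            print(nm,kk.sum(),'mid',np.percentile(c[kk],[2,50,98]),'slope',np.polyfit(o[kk],c[kk],1)[0])
    # short in case
    l=w[...,:2]-np.array([.514,.2247]); x=l@X;y=l@Y
    k=(abs(x)<.076)&(abs(y)<.14)&(w[...,2]>.017)&(w[...,2]<.07)
    k=cv2.erode(k.astype(np.uint8),np.ones((1,1)))>0
    hs=cv2.cvtColor(a['image'],cv2.COLOR_BGR2HSV)
    kb=k&(hs[...,1]<40)&(w[...,2]<.03); kr=k&(w[...,2]>.045)
    for q in (kb,kr):
        if q.sum()>10:
            rc=cv2.minAreaRect((w[q][:,:2]*1000).astype(np.float32)); print('short',q.sum(),rc, 'caseframe',np.median(x[q]),np.median(y[q]),np.median(w[q][:,2]))
E
```

```text
wrist 6553 ((513.9712524414062, 227.77980041503906), (181.56398010253906, 320.1113586425781), 36.25769805908203) 0.08515385338925124
front 1766 mid [-0.088 -0.084 -0.081] slope 0.0028823327943789576
back 1838 mid [0.083 0.087 0.092] slope 0.002577814414623456
y- 1301 mid [-0.157 -0.153 -0.149] slope -0.002003824055784088
y+ 797 mid [0.154 0.157 0.162] slope -0.0027945552442778083
short 1547 ((521.15283203125, 215.2169189453125), (151.4010772705078, 256.0665588378906), 36.44895553588867) caseframe 0.00995653880767126 0.08258548126582646 0.02236164757961656
short 583 ((469.30181884765625, 305.64239501953125), (49.39813232421875, 16.751995086669922), 41.35354232788086) caseframe 0.011462719325066489 0.08905484970758247 0.05787891074230256
scene 1210 ((516.1629638671875, 225.91015625), (187.61782836914062, 323.43792724609375), 36.5828857421875) 0.08442269388137258
front 272 mid [-0.091 -0.086 -0.083] slope 0.0016468947427118348
back 298 mid [0.081 0.085 0.09 ] slope 0.001349852839933377
y- 260 mid [-0.161 -0.157 -0.151] slope -0.0037963190138929678
y+ 171 mid [0.149 0.155 0.161] slope 0.
[... 428 characters left out ...]
375), (196.74917602539062, 325.2493896484375), 36.003326416015625) 0.08488230645129291
front 215 mid [-0.094 -0.089 -0.081] slope 0.0009249123191181734
back 255 mid [0.076 0.084 0.095] slope 0.0010106037628864928
y- 115 mid [-0.159 -0.154 -0.148] slope 0.003339768692728539
y+ 100 mid [0.151 0.157 0.164] slope 0.0002863093726872151
short 138 ((479.8782958984375, 316.5319519042969), (103.36377716064453, 57.58437728881836), 55.667293548583984) caseframe 0.011398124153076814 0.07974043842363715 0.022503274964426168
short 106 ((531.0628662109375, 249.28323364257812), (94.80762481689453, 238.28753662109375), 36.349796295166016) caseframe 0.00882932853390931 0.08803441852924247 0.055925354327464705
```

```bash
python3 - <<'E'
from h import *
plan([0.469,0.304,0.12],130.5)
E
```

```text
tcp [0.5132 0.2236 0.3925] yaw -143.1 q6 -0.12 shift(tool) [-0.0908 -0.013   0.2725] spin 86.43650700492952 alt -93.56349299507048
```

Request:
{"method": "send_rows", "body": {
  "fingers": [0.0,0.0,0.0,0.0,0.0,0.0,0.0,0.0,0.0,0.0,0.0],
  "dp": [
    [-0.045,-0.0065,0.02],
    [-0.046,-0.0065,0.025],
    [0,0,0.025],
    [0,0,0.025],
    [0,0,0.025],
    [0,0,0.025],
    [0,0,0.025],
    [0,0,0.025],
    [0,0,0.025],
    [0,0,0.025],
    [0,0,0.025]
  ],
  "spin": [0,0,9.6,9.6,9.6,9.6,9.6,9.6,9.6,9.6,9.6]
}}

```text
time: 10.62
tcp_pos: [0.4689, 0.3042, 0.1207]
orientation: [-0.001, -0.344, 0.939, -0.0]
ft_force: [-0.0, -0.5, 0.4]
opening: 0.0429
```

```bash
python3 - <<'E'
from h import *
plan([0.469,0.304,0.046],130.5)
s=snap('wrist','w5')
w=cloud(s)
k=(w[...,2]>.035)&(w[...,2]<.07)&(abs(w[...,0]-.469)<.05)&(abs(w[...,1]-.304)<.05)
P=w[k]
if len(P): print(cv2.minAreaRect((P[P[:,2]>.045][:,:2]*1000).astype(np.float32)))
E
```

```text
tcp [0.4689 0.3042 0.1207] yaw 130.2 q6 -1.79 shift(tool) [-0.     -0.0002  0.0747] spin -0.28935555744126873 alt 179.71064444255873
((449.76129150390625, 326.7399597167969), (50.00033187866211, 72.24175262451172), 41.070709228515625)
```

View pics/w5.png

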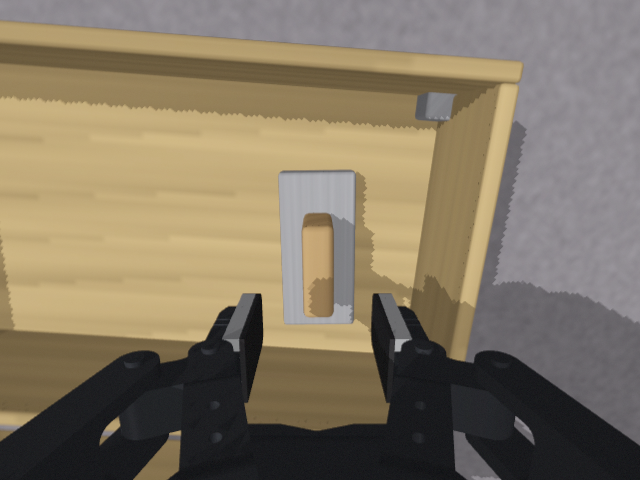

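Request:
{"method": "send_rows", "body": {
  "fingers": [0.0,0.0,0.0,-1,-1,-1,-1,-1],
  "dp": [
    [0,0,0.03],
    [0,0,0.03],
    [0,0,0.014],
    [0,0,0],
    [0,0,0],
    [0,0,0],
    [0,0,0],
    [0,0,0]
  ],
  "spin": [0,0,0,0,0,0,0,0]
}}

```text
time: 11.68
tcp_pos: [0.4685, 0.3036, 0.049]
orientation: [0.0, -0.346, 0.938, 0.0]
ft_force: [-1.2, -1.1, -0.8]
opening: 0.0151
```

Request:
{"method": "send_rows", "body": {
  "fingers": [-1,-1,-1,-1,-1,-1,-1],
  "dp": [
    [0,0,-0.02],
    [0,0,-0.04],
    [0,0,-0.04],
    [0,0,-0.03],
    [0,0,-0.03],
    [0,0,0],
    [0,0,0]
  ],
  "spin": [0,0,0,0,0,0,0]
}}

```text
time: 12.55
tcp_pos: [0.4678, 0.3031, 0.2076]
orientation: [-0.001, -0.346, 0.938, -0.0]
ft_force: [0.0, 0.8, -3.7]
opening: 0.0151
```

```bash
python3 - <<'E'
from h import *
plan([0.45,0.02,0.2])
s=snap('side','s6');print(r.state()['ft_force'])
E
```

```text
tcp [0.4678 0.3031 0.2076] yaw 130.5 q6 -1.79 shift(tool) [ 0.1974 -0.2037  0.0078] spin None alt None
[-0.65784937 -0.33939148 -3.01925684]
```

View pics/s6.png

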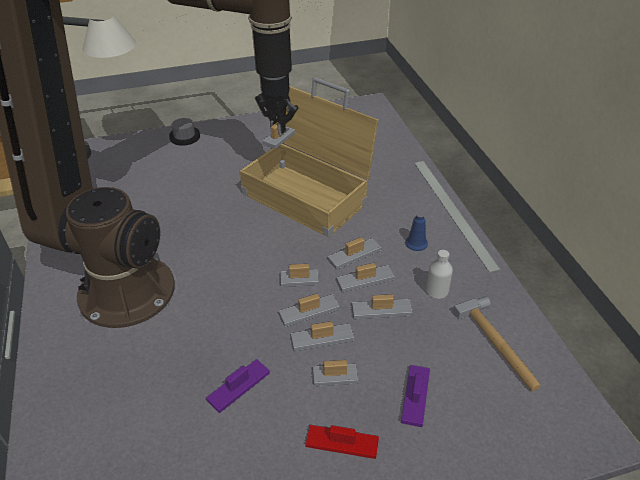

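Short weight held. Carry over to (0.45, 0.02).

Request:
{"method": "send_rows", "body": {
  "fingers": [-1,-1,-1,-1,-1,-1,-1,-1],
  "dp": [
    [0.02,-0.021,0],
    [0.035,-0.036,0],
    [0.042,-0.043,0],
    [0.042,-0.043,0],
    [0.036,-0.037,0],
    [0.022,-0.024,0],
    [0,0,0],
    [0,0,0]
  ],
  "spin": [0,0,0,0,0,0,0,0]
}}

```text
time: 13.6
tcp_pos: [0.4508, 0.02, 0.2081]
orientation: [-0.0, -0.346, 0.938, 0.0]
ft_force: [-0.4, 0.6, -3.1]
opening: 0.015
```

```bash
python3 - <<'E'
from h import *
plan([0.45,0.02,0.042])
s=snap('side','s7');print(r.state()['ft_force'])
weights(s) if 0 else None
E
```

```text
tcp [0.4508 0.02   0.2081] yaw 130.5 q6 -1.35 shift(tool) [0.0004 0.0005 0.1661] spin None alt None
[-0.6620309  -0.04817097 -2.82792511]
```

View pics/s7.png

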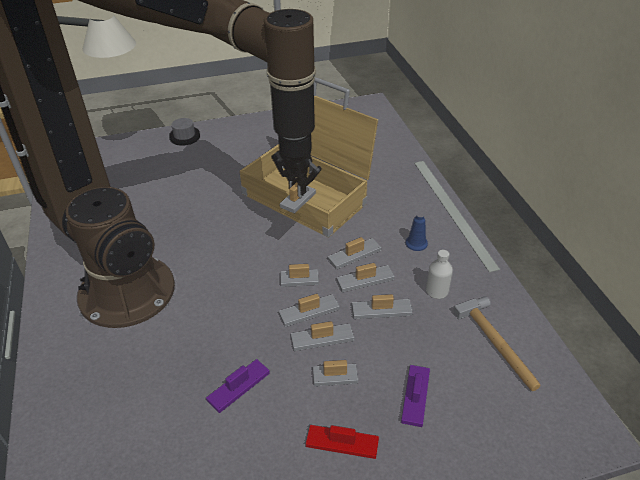

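Request:
{"method": "send_rows", "body": {
  "fingers": [-1,-1,-1,-1,-1,-1],
  "dp": [
    [0,0,0.04],
    [0,0,0.05],
    [0,0,0.04],
    [0,0,0.024],
    [0,0,0.01],
    [0,0,0.002]
  ],
  "spin": [0,0,0,0,0,0]
}}

```text
time: 14.4
tcp_pos: [0.4514, 0.0209, 0.0424]
orientation: [-0.0, -0.347, 0.938, -0.0]
ft_force: [0.7, -0.7, -3.5]
opening: 0.015
```

Request:
{"method": "send_rows", "body": {
  "fingers": [-1,0,0,0,0,0,0,0],
  "dp": [
    [0,0,0.001],
    [0,0,0],
    [0,0,0],
    [0,0,0],
    [0,0,-0.03],
    [0,0,-0.05],
    [0,0,-0.05],
    [0,0,-0.05]
  ],
  "spin": [0,0,0,0,0,0,0,0]
}}

```text
time: 15.4
tcp_pos: [0.451, 0.0203, 0.2236]
orientation: [0.0, -0.346, 0.938, 0.0]
ft_force: [1.8, 1.0, -0.7]
opening: 0.0428
```

```bash
python3 - <<'E'
from seg import *
s=snap('scene','c8');weights(s)
s=snap('side','s8');weights(s)
plan([.582,-.044,.2],105)
E
```

```text
[358. 229.] rect (array([453.,  19.]), array([95., 46.]), 41.6) rib (array([453.,  19.]), array([50., 19.]), 40.0) [ 17.   8. 168.] zmax 0.052
[310. 238.] rect (array([421., -88.]), array([44., 99.]), 77.6) rib (array([421., -88.]), array([16., 52.]), 77.2) [ 17.    6.5 166. ] zmax 0.053
[184. 232.] rect (array([ 261., -336.]), array([45., 45.]), 29.6) rib None [140. 162. 152.] zmax 0.018
[266. 256.] rect (array([ 417., -198.]), array([142.,  46.]), 6.1) rib (array([ 417., -199.]), array([51., 16.]), 6.7) [ 30.   6. 166.] zmax 0.052
[407. 250.] rect (array([573.,  71.]), array([97.,  7.]), 37.5) rib (array([574.,  72.]), array([97.,  7.]), 36.6) [ 19. 118. 177.] zmax 0.069
[231. 273.] rect (array([ 424., -285.]), array([ 44., 143.]), 85.4) rib (array([ 425., -285.]), array([16., 52.]), 86.1) [135.   5. 165.] zmax 0.052
[365. 281.] rect (array([582., -44.]), array([140.,  46.]), 14.1) rib (array([582., -44.]), array([50., 17.]), 13.6) [ 17.   5. 166.] zmax 0.052
[182. 291.] rect (array([ 423., -393.]), array([44., 98.]), 78.2) rib (array([ 424., -393.]), array([16., 52.]), 77.9) [ 17.
[... 1757 characters left out ...]
.  12. 131.] zmax 0.054
[321. 335.] rect (array([ 422., -283.]), array([ 51., 140.]), 85.8) rib (array([ 422., -284.]), array([22., 49.]), 80.9) [105.  11. 131.] zmax 0.053
[258. 370.] rect (array([ 260., -334.]), array([40., 48.]), 28.1) rib None [139. 159. 123.] zmax 0.02
[335. 373.] rect (array([ 422., -383.]), array([65., 95.]), 77.5) rib (array([ 420., -392.]), array([21., 50.]), 77.7) [105.  12. 131.] zmax 0.054
[417. 381.] rect (array([ 580., -467.]), array([98., 44.]), 60.7) rib (array([ 570., -484.]), array([43., 16.]), 60.7) [139. 157. 122.] zmax 0.054
tcp [0.454  0.0212 0.2274] yaw 130.6 q6 -1.35 shift(tool) [-0.0545 -0.1327  0.0284] spin 25.569607859948547 alt -154.43039214005145
```

View pics/c8.png

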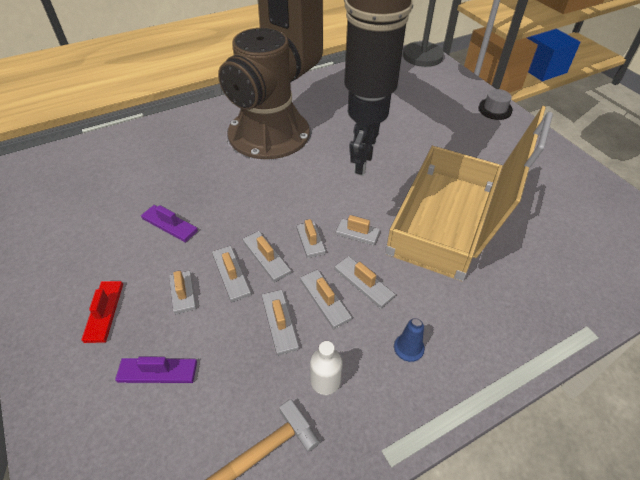

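```bash
python3 - <<'E'
from h import *
plan([.5805,-.0425,.12],104)
E
```

```text
tcp [0.454  0.0212 0.2274] yaw 130.6 q6 -1.35 shift(tool) [-0.0536 -0.1302  0.1084] spin 26.569607859948547 alt -153.43039214005145
```

Request:
{"method": "send_rows", "body": {
  "fingers": [0,0,0,0,0,0,0],
  "dp": [
    [-0.018,-0.043,0.01],
    [-0.018,-0.044,0.02],
    [-0.018,-0.043,0.02],
    [0,0,0.03],
    [0,0,0.02],
    [0,0,0.008],
    [0,0,0]
  ],
  "spin": [0,0,0,9,9,8.6,0]
}}

```text
time: 16.38
tcp_pos: [0.5762, -0.0435, 0.1126]
orientation: [-0.001, -0.122, 0.993, -0.0]
ft_force: [-0.5, 0.5, 0.0]
opening: 0.0426
```

```bash
cat > chk.py <<'E'
import sys
from seg import *
x,y,z,yaw=map(float,sys.argv[1:5])
plan([x,y,z],yaw); print(r.state()['time'])
if len(sys.argv)>5: snap('wrist',sys.argv[5])
E
python3 chk.py .5805 -.0425 .037 104 w9
```

```text
tcp [ 0.5762 -0.0435  0.1126] yaw 104.0 q6 -1.59 shift(tool) [-0.0046 -0.0001  0.0755] spin -0.03403625170859925 alt 179.96596374829141
16.375
```

View pics/w9.png

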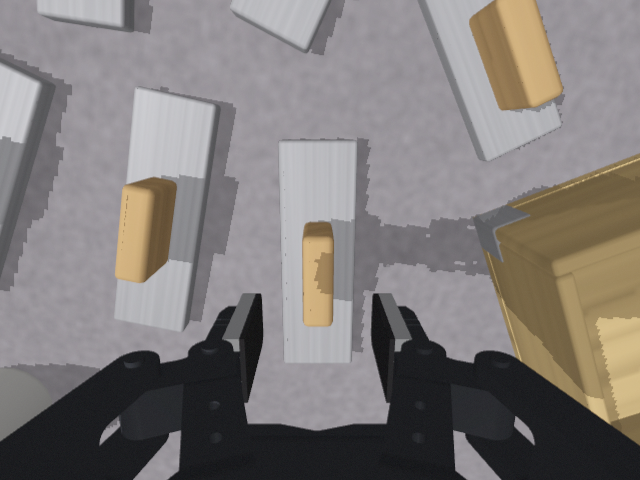

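Request:
{"method": "send_rows", "body": {
  "fingers": [0,0,0,-1,-1,-1,-1,-1,-1,-1],
  "dp": [
    [-0.0045,0,0.03],
    [0,0,0.03],
    [0,0,0.014],
    [0,0,0],
    [0,0,0],
    [0,0,0],
    [0,0,0],
    [0,0,-0.01],
    [0,0,-0.03],
    [0,0,-0.04]
  ],
  "spin": [0,0,0,0,0,0,0,0,0,0]
}}

```text
time: 17.68
tcp_pos: [0.5799, -0.0424, 0.1197]
orientation: [-0.002, -0.121, 0.993, -0.0]
ft_force: [0.4, 0.8, -5.0]
opening: 0.0149
```

```bash
python3 chk.py .4502 .3109 .2 126.3; python3 - <<'E'
from h import *
snap('side','s9')
E
```

```text
tcp [ 0.5799 -0.0424  0.1197] yaw 103.9 q6 -1.59 shift(tool) [ 0.0412  0.3741 -0.0801] spin -22.39693352446146 alt 157.60306647553853
17.675
```

View pics/s9.png

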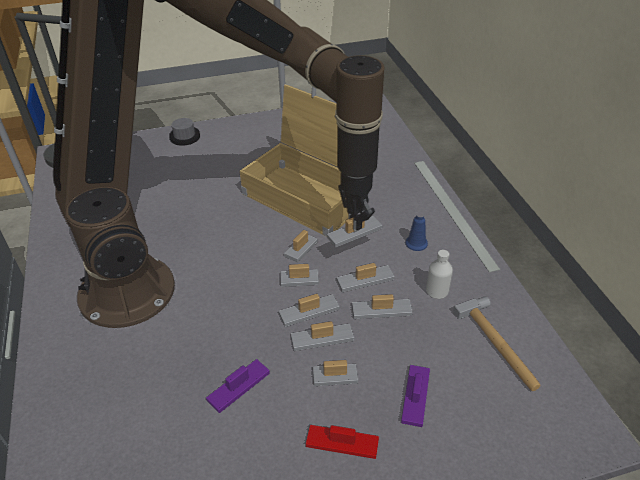

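Request:
{"method": "send_rows", "body": {
  "fingers": [-1,-1,-1,-1,-1,-1,-1,-1,-1,-1,-1,-1],
  "dp": [
    [0,0,-0.04],
    [0,0,-0.04],
    [0.002,0.024,0],
    [0.005,0.045,0],
    [0.006,0.055,0],
    [0.006,0.055,0],
    [0.006,0.055,0],
    [0.006,0.055,0],
    [0.005,0.045,0],
    [0.003,0.027,0],
    [0.002,0.013,0],
    [0,0,0]
  ],
  "spin": [0,0,0,0,0,0,0,0,-5.4,-8,-7,-2]
}}

```text
time: 19.23
tcp_pos: [0.4455, 0.3089, 0.1996]
orientation: [-0.0, -0.313, 0.95, 0.0]
ft_force: [0.6, -0.8, -3.8]
opening: 0.0146
```

```bash
python3 chk.py .4502 .3109 .12 126.3; python3 - <<'E'
from h import *
snap('side','s10');print(r.state()['ft_force'],r.state()['opening'])
E
```

```text
tcp [0.4455 0.3089 0.1996] yaw 126.5 q6 -1.9 shift(tool) [-0.0051 -0.0012  0.0796] spin 0.18046684963330506 alt -179.81953315036668
19.225
[ 0.09912619 -0.83937988 -4.93852608] 0.014615387060191283
```

View pics/s10.png

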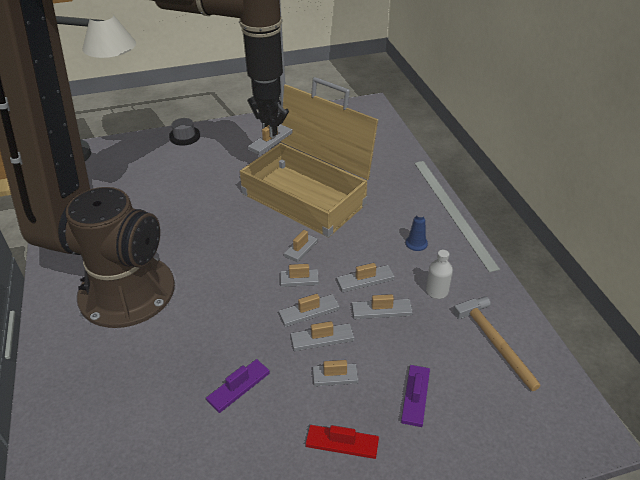

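```bash
python3 - <<'E'
from h import *
np.set_printoptions(precision=3,suppress=True)
th=np.radians(36.3);X=np.array([np.cos(th),np.sin(th)]);Y=np.array([-X[1],X[0]])
for n in ['scene','side']:
    s=snap(n);w=cloud(s);hs=cv2.cvtColor(s['image'],cv2.COLOR_BGR2HSV)
    l=w[...,:2]-np.array([.513,.2255]);x=l@X;y=l@Y
    m=(abs(x)<.082)&(abs(y)<.153)&(w[...,2]<.095)&(w[...,2]>.0)&(hs[...,1]<45)
    c,lab,st,_=cv2.connectedComponentsWithStats(m.astype(np.uint8))
    for i in range(1,c):
        k=lab==i
        if k.sum()>8: print(n,k.sum(),[np.percentile(q[k],[3,97]) for q in (x,y,w[...,2])])
E
python3 chk.py .4526 .3077 .12 126.3
```

```text
scene 47 [array([-0.081, -0.07 ]), array([0.136, 0.15 ]), array([0.008, 0.032])]
scene 51 [array([0.07 , 0.081]), array([0.119, 0.149]), array([0.011, 0.043])]
side 39 [array([0.066, 0.081]), array([0.137, 0.153]), array([0.009, 0.035])]
tcp [0.4463 0.3079 0.1996] yaw 126.2 q6 -1.9 shift(tool) [-0.005  -0.0039  0.0796] spin -0.09382293209151271 alt 179.9061770679085
19.375
```

Request:
{"method": "send_rows", "body": {
  "fingers": [-1,-1,-1,-1,-1,-1],
  "dp": [
    [-0.005,-0.004,0.02],
    [0,0,0.05],
    [0,0,0.04],
    [0,0,0.03],
    [0,0,0.008],
    [0,0,0.002]
  ],
  "spin": [0,0,0,0,0,0]
}}

```text
time: 20.12
tcp_pos: [0.4533, 0.3081, 0.0499]
orientation: [0.0, -0.311, 0.95, -0.0]
ft_force: [-0.1, 0.0, -5.2]
opening: 0.0153
```

Request:
{"method": "send_rows", "body": {
  "fingers": [-1,-1],
  "dp": [
    [0,0,0.002],
    [0,0,0.001]
  ],
  "spin": [0,0]
}}

```text
time: 20.38
tcp_pos: [0.4534, 0.309, 0.0484]
orientation: [0.001, -0.312, 0.95, 0.001]
ft_force: [-4.8, -1.5, 12.9]
opening: 0.0154
```

Contact. Release with a small opening and rise.

Request:
{"method": "send_rows", "body": {
  "fingers": [-0.3,-0.3,-0.3,-0.3,-0.3,-0.3,-0.3],
  "dp": [
    [0,0,0],
    [0,0,0],
    [0,0,-0.01],
    [0,0,-0.04],
    [0,0,-0.05],
    [0,0,-0.05],
    [0,0,0]
  ],
  "spin": [0,0,0,0,0,0,0]
}}

```text
time: 21.25
tcp_pos: [0.4545, 0.31, 0.2019]
orientation: [0.004, -0.312, 0.95, 0.002]
ft_force: [-0.6, -0.3, -0.4]
opening: 0.0299
```

```bash
python3 - <<'E'
from seg import *
snap('wrist','w11')
s=snap('scene');weights(s)
E
python3 chk.py .5785 -.1365 .2 91.3
```

```text
[357. 229.] rect (array([453.,  18.]), array([96., 47.]), 40.8) rib (array([454.,  19.]), array([50., 20.]), 41.3) [ 17.   8. 165.] zmax 0.052
[310. 238.] rect (array([421., -88.]), array([45., 98.]), 77.3) rib (array([422., -89.]), array([16., 52.]), 78.6) [ 17.   7. 163.] zmax 0.052
[184. 232.] rect (array([ 260., -336.]), array([46., 46.]), 29.9) rib None [140. 162. 149.] zmax 0.018
[266. 256.] rect (array([ 417., -199.]), array([142.,  46.]), 6.1) rib (array([ 417., -199.]), array([53., 17.]), 4.9) [ 17.   5. 163.] zmax 0.052
[407. 250.] rect (array([573.,  71.]), array([97.,  7.]), 36.8) rib (array([574.,  72.]), array([97.,  7.]), 34.8) [ 19. 118. 174.] zmax 0.069
[231. 273.] rect (array([ 423., -285.]), array([ 44., 144.]), 85.5) rib (array([ 424., -285.]), array([16., 51.]), 85.0) [120.   5. 162.] zmax 0.052
[182. 291.] rect (array([ 422., -393.]), array([45., 98.]), 77.9) rib (array([ 423., -393.]), array([16., 53.]), 78.1) [ 17.    6.5 161.5] zmax 0.052
[325. 298.] rect (array([ 578., -138.]), array([143.,  45.]), 1.3) rib (array([ 580., -138.]), array([50., 17.]), 1.4) [ 45.   5. 163.] zmax 0.052
[280. 322.] rect (array([ 584., -245.]), array([ 44., 142.]), 77.7) rib (array([ 584., -245.]), array([16., 51.]), 77.8) [135.   5. 163.] zmax 0.052
[171. 368.] rect (array([ 586., -462.]), array([77., 46.]), 60.9) rib (array([ 573., -485.]), array([40., 17.]), 60.9) [140. 165. 146.] zmax 0.052
tcp [0.4527 0.3084 0.1976] yaw 126.3 q6 -1.89 shift(tool) [ 0.162  -0.433  -0.0031] spin 35.0157644117441 alt -144.9842355882559
21.35
```

View pics/w11.png

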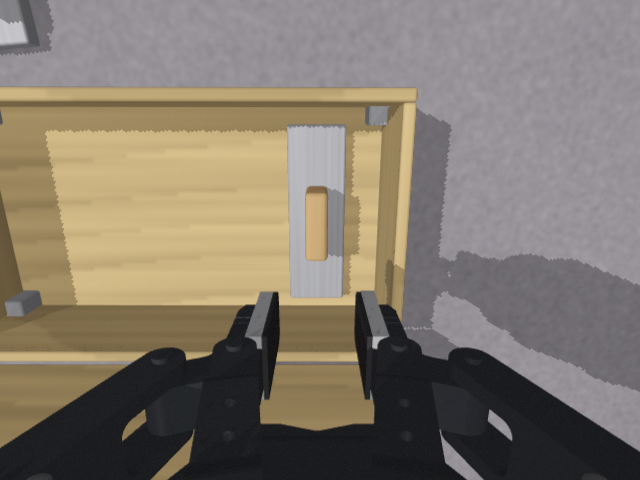

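Request:
{"method": "send_rows", "body": {
  "fingers": [-0.3,-0.3,-0.3,-0.3,0,0,0,0,0,0,0,0],
  "dp": [
    [0.012,-0.033,0],
    [0.02,-0.053,0],
    [0.021,-0.056,0],
    [0.021,-0.056,0],
    [0.021,-0.056,0],
    [0.021,-0.056,0],
    [0.021,-0.056,0],
    [0.018,-0.049,0.01],
    [0.007,-0.018,0.01],
    [0,0,0.03],
    [0,0,0.02],
    [0,0,0.01]
  ],
  "spin": [0,0,0,0,0,0,0,0,9,9,9,8]
}}

```text
time: 22.85
tcp_pos: [0.5769, -0.1369, 0.1136]
orientation: [-0.002, -0.009, 1.0, -0.0]
ft_force: [0.3, -0.7, 0.8]
opening: 0.0426
```

```bash
python3 chk.py .5785 -.1365 .037 91.3 w12
```

```text
tcp [ 0.5769 -0.1369  0.1136] yaw 91.0 q6 -1.65 shift(tool) [-0.002   0.0003  0.0766] spin -0.296101261279901 alt 179.7038987387201
22.85
```

View pics/w12.png

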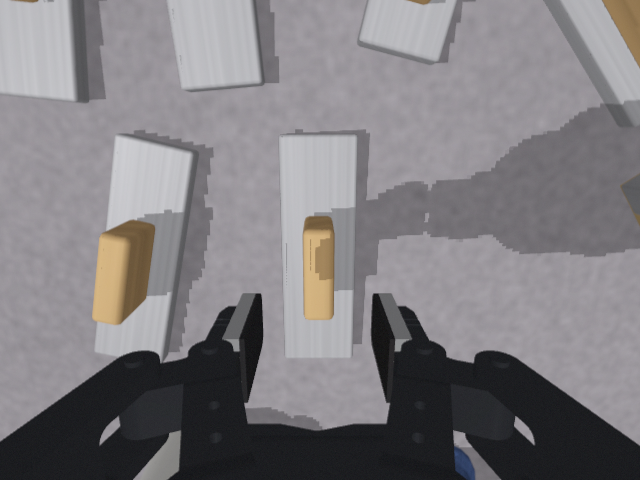

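Request:
{"method": "send_rows", "body": {
  "fingers": [0,0,0,-1,-1,-1,-1,-1,-1,-1],
  "dp": [
    [-0.002,0,0.03],
    [0,0,0.03],
    [0,0,0.0155],
    [0,0,0],
    [0,0,0],
    [0,0,0],
    [0,0,0],
    [0,0,-0.02],
    [0,0,-0.05],
    [0,0,-0.05]
  ],
  "spin": [0,0,0,0,0,0,0,0,0,0]
}}

```text
time: 24.15
tcp_pos: [0.5801, -0.1366, 0.1623]
orientation: [-0.001, -0.012, 1.0, 0.0]
ft_force: [1.7, 0.1, -3.6]
opening: 0.0148
```

```bash
python3 chk.py .4828 .2666 .2 126.3
```

```text
tcp [ 0.5801 -0.1366  0.1623] yaw 91.3 q6 -1.64 shift(tool) [ 0.088   0.4053 -0.0376] spin -34.97387782396932 alt 145.0261221760307
24.15
```

Request:
{"method": "send_rows", "body": {
  "fingers": [-1,-1,-1,-1,-1,-1,-1,-1,-1,-1,-1,-1],
  "dp": [
    [0.004,0.02,-0.02],
    [0.009,0.043,-0.02],
    [0.012,0.055,0],
    [0.012,0.055,0],
    [0.012,0.055,0],
    [0.012,0.055,0],
    [0.012,0.055,0],
    [0.009,0.042,0],
    [0.006,0.025,0],
    [0,0,0],
    [0,0,0],
    [0,0,0]
  ],
  "spin": [0,0,0,0,0,0,0,0,-9,-9,-9,-8]
}}

```text
time: 25.65
tcp_pos: [0.482, 0.2664, 0.2002]
orientation: [-0.001, -0.314, 0.949, -0.0]
ft_force: [0.9, 0.5, -4.1]
opening: 0.0149
```

```bash
python3 - <<'E'
from h import *
snap('side','s13');print(r.state()['ft_force'],r.state()['opening'])
E
python3 chk.py .4828 .2666 .048 126.3
```

```text
[ 0.51958668  0.22218124 -3.20030628] 0.015269996838983654
tcp [0.482  0.2663 0.2002] yaw 127.0 q6 -1.79 shift(tool) [-0.001  -0.0003  0.1522] spin 0.6810119065434179 alt -179.3189880934566
25.7
```

View pics/s13.png

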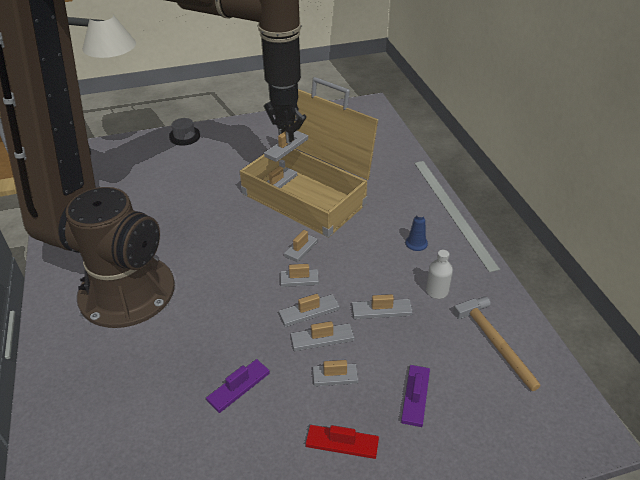

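Request:
{"method": "send_rows", "body": {
  "fingers": [-1,-1,-1,-1,-1,-1],
  "dp": [
    [-0.001,0,0.03],
    [0,0,0.05],
    [0,0,0.04],
    [0,0,0.023],
    [0,0,0.008],
    [0,0,0.002]
  ],
  "spin": [0.7,0,0,0,0,0]
}}

```text
time: 26.45
tcp_pos: [0.483, 0.2662, 0.0492]
orientation: [-0.001, -0.305, 0.952, -0.001]
ft_force: [-13.0, -5.1, 23.1]
opening: 0.0148
```

```bash
python3 - <<'E'
from h import *
snap('wrist','w14');snap('side','s14');print(r.state()['ft_force'],r.state()['tcp_pos'],yawof(r.state()['orientation']))
E
```

```text
[-2.66777197 -2.47794478  2.37817865] [0.48354031 0.26670907 0.04928108] 125.55571785357209
```

View pics/w14.png

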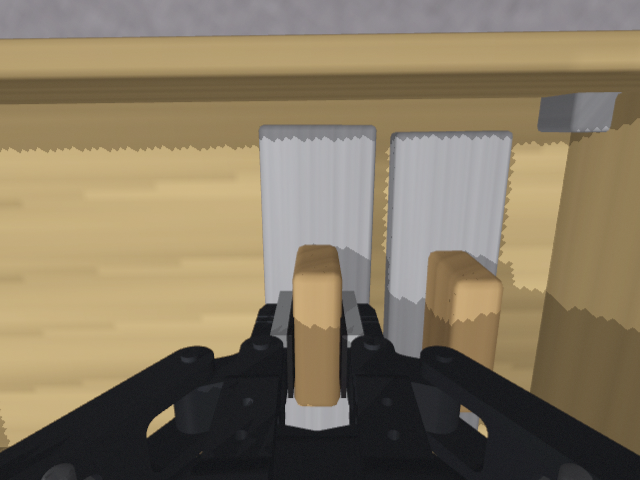

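Request:
{"method": "send_rows", "body": {
  "fingers": [-1,-0.3,-0.3,-0.3,-0.3,-0.3,-0.3,-0.3],
  "dp": [
    [0,0,0.001],
    [0,0,0],
    [0,0,0],
    [0,0,-0.01],
    [0,0,-0.04],
    [0,0,-0.05],
    [0,0,-0.05],
    [0,0,0]
  ],
  "spin": [0,0,0,0,0,0,0,0]
}}

```text
time: 27.55
tcp_pos: [0.4861, 0.2686, 0.2024]
orientation: [0.004, -0.306, 0.952, 0.002]
ft_force: [-0.5, 0.1, -1.2]
opening: 0.03
```

```bash
python3 - <<'E'
from seg import *
snap('wrist','w15')
s=snap('scene','c15');weights(s)
E
python3 chk.py .583 -.2435 .2 78
```

```text
[358. 229.] rect (array([453.,  19.]), array([95., 47.]), 40.9) rib (array([454.,  19.]), array([50., 19.]), 42.1) [ 17.   8. 166.] zmax 0.052
[310. 238.] rect (array([421., -88.]), array([45., 97.]), 77.7) rib (array([422., -88.]), array([17., 52.]), 77.3) [ 17.   7. 164.] zmax 0.052
[184. 232.] rect (array([ 260., -335.]), array([44., 45.]), 28.3) rib None [140. 161. 150.] zmax 0.018
[266. 255.] rect (array([ 417., -199.]), array([142.,  45.]), 5.7) rib (array([ 417., -198.]), array([49., 17.]), 6.1) [ 18.   5. 164.] zmax 0.052
[407. 250.] rect (array([573.,  72.]), array([98.,  8.]), 37.5) rib (array([574.,  72.]), array([97.,  8.]), 36.9) [ 19. 118. 175.] zmax 0.069
[231. 273.] rect (array([ 424., -285.]), array([ 44., 142.]), 85.3) rib (array([ 425., -285.]), array([17., 52.]), 86.6) [120.   5. 164.] zmax 0.052
[182. 291.] rect (array([ 422., -393.]), array([ 44., 100.]), 78.0) rib (array([ 423., -393.]), array([16., 51.]), 78.4) [ 17.   6. 163.] zmax 0.052
[280. 322.] rect (array([ 583., -245.]), array([ 44., 144.]), 77.6) rib (array([ 584., -245.]), array([16., 50.]), 77.7) [135.   5. 164.] zmax 0.052
[171. 368.] rect (array([ 586., -462.]), array([77., 46.]), 60.6) rib (array([ 573., -485.]), array([40., 17.]), 60.3) [141. 166. 147.] zmax 0.052
tcp [0.4842 0.267  0.198 ] yaw 125.6 q6 -1.81 shift(tool) [ 0.2168 -0.4726 -0.0027] spin 47.60244075060608 alt -132.3975592493939
27.65
```

View pics/w15.png

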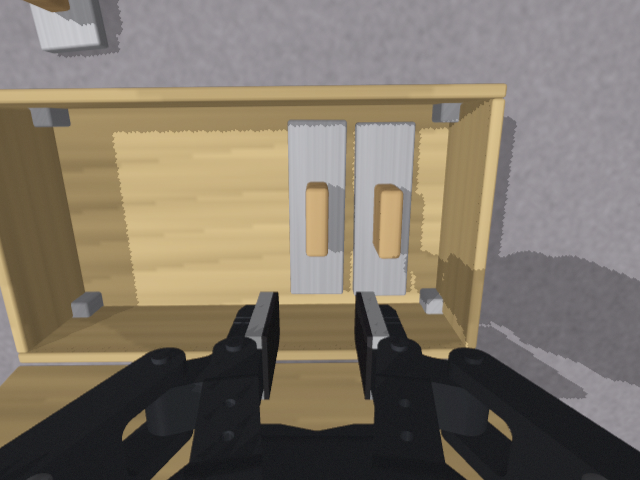

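Request:
{"method": "send_rows", "body": {
  "fingers": [-0.3,-0.3,-0.3,-0.3,0,0,0,0,0,0,0,0],
  "dp": [
    [0.015,-0.033,0],
    [0.025,-0.055,0],
    [0.025,-0.055,0],
    [0.025,-0.055,0],
    [0.025,-0.055,0],
    [0.025,-0.055,0],
    [0.025,-0.055,0],
    [0.025,-0.055,0],
    [0.018,-0.038,0],
    [0.008,-0.016,0],
    [0,0,0],
    [0,0,0]
  ],
  "spin": [0,0,0,0,0,0,0,0,0,9.5,9.5,9.5]
}}

```text
time: 29.15
tcp_pos: [0.5825, -0.243, 0.195]
orientation: [-0.002, -0.059, 0.998, 0.0]
ft_force: [-0.2, 0.5, -0.3]
opening: 0.0429
```

Request:
{"method": "send_rows", "body": {
  "fingers": [0,0,0,0],
  "dp": [
    [0,0,0.02],
    [0,0,0.04],
    [0,0,0.02],
    [0,0,0]
  ],
  "spin": [9.5,9.6,0,0]
}}

```text
time: 29.65
tcp_pos: [0.5815, -0.2423, 0.114]
orientation: [-0.003, 0.104, 0.995, 0.0]
ft_force: [0.0, 1.1, 0.7]
opening: 0.0429
```

```bash
python3 chk.py .583 -.2435 .037 77.8 w16
```

```text
tcp [ 0.5815 -0.2423  0.114 ] yaw 78.0 q6 -1.69 shift(tool) [-0.0022 -0.0008  0.077 ] spin 0.21238504057303942 alt -179.78761495942695
29.65
```

View pics/w16.png

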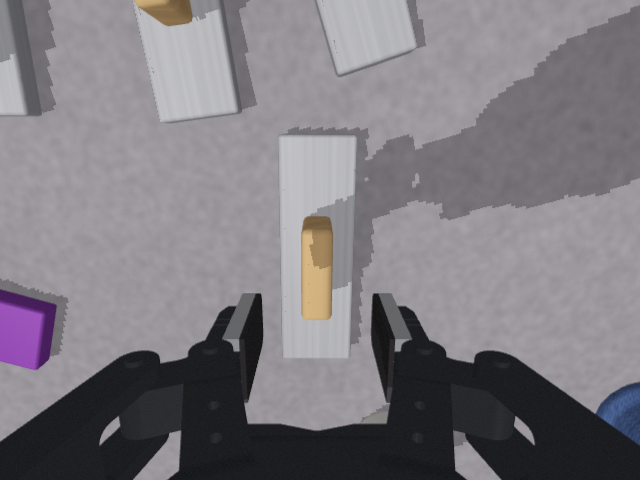

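Request:
{"method": "send_rows", "body": {
  "fingers": [0,0,0,-1,-1,-1,-1,-1,-1,-1,-1],
  "dp": [
    [-0.002,0,0.03],
    [0,0,0.03],
    [0,0,0.016],
    [0,0,0],
    [0,0,0],
    [0,0,0],
    [0,0,0],
    [0,0,-0.02],
    [0,0,-0.05],
    [0,0,-0.05],
    [0,0,-0.04]
  ],
  "spin": [0,0,0,0,0,0,0,0,0,0,0]
}}

```text
time: 31.08
tcp_pos: [0.5852, -0.2429, 0.2031]
orientation: [0.0, 0.104, 0.995, 0.0]
ft_force: [1.1, -0.2, -5.8]
opening: 0.015
```

```bash
python3 chk.py .513 .2255 .2 126.3
```

```text
tcp [ 0.5852 -0.2429  0.2031] yaw 78.0 q6 -1.69 shift(tool) [0.1679 0.4432 0.0031] spin -48.27994879369015 alt 131.72005120630985
31.075
```

Request:
{"method": "send_rows", "body": {
  "fingers": [-1,-1,-1,-1,-1,-1,-1,-1,-1,-1,-1,-1],
  "dp": [
    [0.011,0.029,0],
    [0.018,0.047,0],
    [0.02,0.053,0],
    [0.02,0.053,0],
    [0.02,0.053,0],
    [0.02,0.053,0],
    [0.02,0.053,0],
    [0.018,0.047,0],
    [0.013,0.034,0],
    [0.008,0.021,0],
    [0,0,0],
    [0,0,0]
  ],
  "spin": [0,0,0,0,0,0,0,0,0,-9.6,-9.6,-9.6]
}}

```text
time: 32.58
tcp_pos: [0.5122, 0.2254, 0.2007]
orientation: [-0.001, -0.149, 0.989, -0.0]
ft_force: [-0.0, 0.4, -5.4]
opening: 0.0151
```

Request:
{"method": "send_rows", "body": {
  "fingers": [-1,-1,-1,-1],
  "dp": [
    [0,0,0],
    [0,0,0],
    [0,0,0],
    [0,0,0]
  ],
  "spin": [-9.6,-9.6,-0.3,0]
}}

```text
time: 33.08
tcp_pos: [0.5128, 0.2251, 0.201]
orientation: [-0.0, -0.31, 0.951, 0.0]
ft_force: [0.5, -0.5, -4.7]
opening: 0.0155
```

```bash
python3 - <<'E'
from h import *
snap('side','s17');print(r.state()['ft_force'],r.state()['opening'])
E
python3 chk.py .513 .2255 .048 126.3
```

```text
[-0.53135777 -0.05991545 -5.0837692 ] 0.015066862344483895
tcp [0.5128 0.2251 0.201 ] yaw 126.1 q6 -1.7 shift(tool) [-0.0004  0.0002  0.153 ] spin -0.1547388340919298 alt 179.84526116590808
33.125
```

View pics/s17.png

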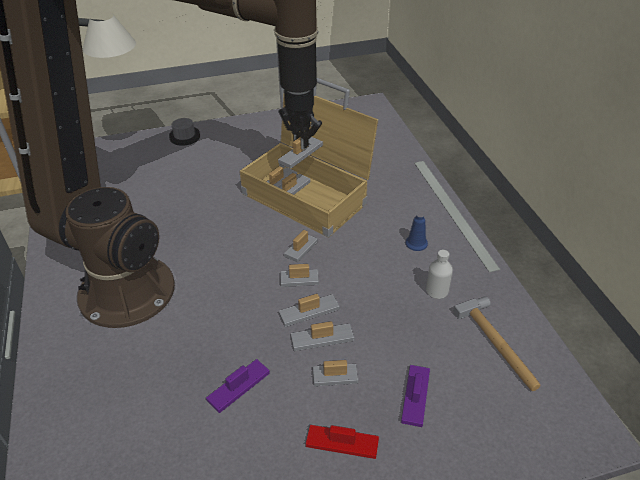

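Request:
{"method": "send_rows", "body": {
  "fingers": [-1,-1,-1,-1,-1,-1,-1],
  "dp": [
    [0,0,0.03],
    [0,0,0.05],
    [0,0,0.04],
    [0,0,0.023],
    [0,0,0.008],
    [0,0,0.002],
    [0,0,0.001]
  ],
  "spin": [0,0,0,0,0,0,0]
}}

```text
time: 34.0
tcp_pos: [0.5124, 0.2245, 0.0499]
orientation: [-0.0, -0.311, 0.95, -0.0]
ft_force: [-14.5, -5.8, 28.4]
opening: 0.0152
```

Request:
{"method": "send_rows", "body": {
  "fingers": [-0.3,-0.3,-0.3,-0.3,-0.3,-0.3,-0.3],
  "dp": [
    [0,0,-0.001],
    [0,0,0],
    [0,0,-0.01],
    [0,0,-0.04],
    [0,0,-0.05],
    [0,0,-0.05],
    [0,0,0]
  ],
  "spin": [0,0,0,0,0,0,0]
}}

```text
time: 34.88
tcp_pos: [0.5153, 0.2267, 0.2035]
orientation: [0.004, -0.312, 0.95, 0.001]
ft_force: [0.3, 0.0, -1.3]
opening: 0.0301
```

```bash
python3 - <<'E'
from seg import *
snap('wrist','w18')
s=snap('scene','c18');weights(s)
E
python3 chk.py .4155 -.197 .2 96.2
```

```text
[358. 229.] rect (array([453.,  19.]), array([95., 46.]), 41.7) rib (array([453.,  19.]), array([50., 19.]), 39.7) [ 17.   8. 167.] zmax 0.052
[310. 238.] rect (array([422., -88.]), array([45., 98.]), 77.6) rib (array([422., -88.]), array([17., 51.]), 77.2) [ 17.   6. 165.] zmax 0.052
[184. 232.] rect (array([ 260., -336.]), array([42., 46.]), 26.0) rib None [140. 162. 152.] zmax 0.018
[266. 256.] rect (array([ 417., -198.]), array([144.,  45.]), 5.8) rib (array([ 417., -199.]), array([52., 16.]), 6.0) [ 30.   5. 165.] zmax 0.052
[407. 250.] rect (array([574.,  71.]), array([98.,  6.]), 36.9) rib (array([575.,  72.]), array([99.,  7.]), 36.5) [ 19. 118. 176.] zmax 0.069
[231. 273.] rect (array([ 424., -285.]), array([ 44., 143.]), 85.6) rib (array([ 425., -285.]), array([16., 52.]), 85.9) [120.   5. 165.] zmax 0.052
[182. 291.] rect (array([ 423., -393.]), array([44., 99.]), 77.7) rib (array([ 423., -393.]), array([16., 53.]), 77.7) [ 17.   6. 164.] zmax 0.052
[171. 368.] rect (array([ 585., -462.]), array([77., 46.]), 60.5) rib (array([ 573., -486.]), array([41., 19.]), 60.7) [141. 165. 148.] zmax 0.052
tcp [0.5132 0.2254 0.1992] yaw 126.3 q6 -1.7 shift(tool) [ 0.3288 -0.2826 -0.0016] spin 30.109076342749518 alt -149.89092365725048
34.975
```

View pics/w18.png

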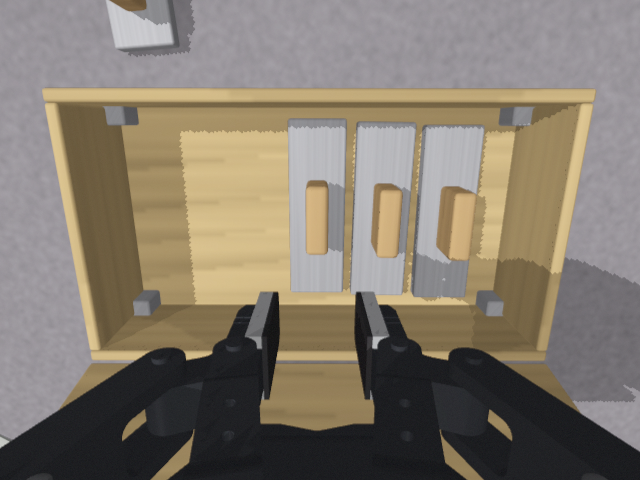

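Request:
{"method": "send_rows", "body": {
  "fingers": [-0.3,-0.3,-0.3,-0.3,0,0,0,0,0,0,0,0],
  "dp": [
    [0.022,-0.019,0],
    [0.036,-0.031,0],
    [0.042,-0.036,0],
    [0.042,-0.036,0],
    [0.042,-0.036,0],
    [0.042,-0.036,0],
    [0.042,-0.036,0],
    [0.036,-0.031,0.01],
    [0.025,-0.022,0.01],
    [0,0,0.03],
    [0,0,0.02],
    [0,0,0.01]
  ],
  "spin": [0,0,0,0,0,0,0,0,0,10,10,10]
}}

```text
time: 36.48
tcp_pos: [0.4132, -0.1982, 0.116]
orientation: [-0.002, -0.052, 0.999, 0.0]
ft_force: [0.9, -0.1, 0.3]
opening: 0.0427
```

```bash
python3 chk.py .4155 -.197 .037 96.2 w19
```

```text
tcp [ 0.4132 -0.1982  0.116 ] yaw 95.9 q6 -1.45 shift(tool) [-0.0027  0.0009  0.079 ] spin -0.27389091431744816 alt 179.72610908568254
36.475
```

View pics/w19.png

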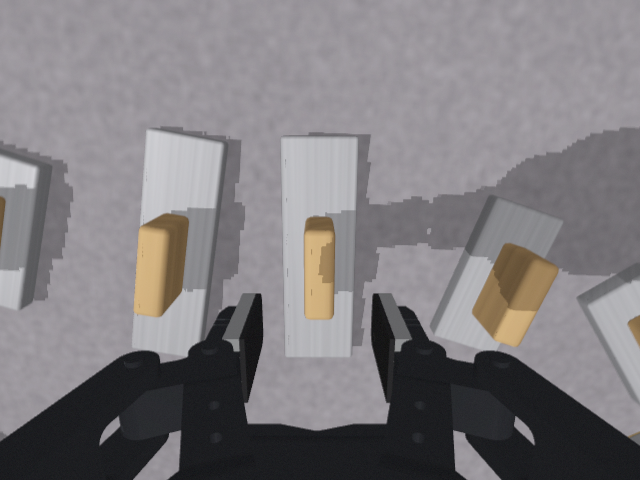

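Request:
{"method": "send_rows", "body": {
  "fingers": [0,0,0,-1,-1,-1,-1,-1,-1,-1,-1],
  "dp": [
    [-0.0025,0.001,0.03],
    [0,0,0.03],
    [0,0,0.018],
    [0,0,0],
    [0,0,0],
    [0,0,0],
    [0,0,0],
    [0,0,-0.02],
    [0,0,-0.05],
    [0,0,-0.05],
    [0,0,-0.04]
  ],
  "spin": [0,0,0,0,0,0,0,0,0,0,0]
}}

```text
time: 37.9
tcp_pos: [0.4179, -0.1963, 0.2024]
orientation: [0.001, -0.055, 0.998, -0.0]
ft_force: [1.4, -0.8, -4.2]
opening: 0.0148
```

```bash
python3 chk.py .5432 .1844 .2 126.3
```

```text
tcp [ 0.4179 -0.1963  0.2024] yaw 96.3 q6 -1.45 shift(tool) [-0.1666  0.3646  0.0027] spin -29.960538876813203 alt 150.0394611231868
37.9
```

Request:
{"method": "send_rows", "body": {
  "fingers": [-1,-1,-1,-1,-1,-1,-1,-1,-1,-1,-1,-1],
  "dp": [
    [-0.01,0.022,0],
    [-0.018,0.039,0],
    [-0.022,0.049,0],
    [-0.023,0.05,0],
    [-0.023,0.05,0],
    [-0.023,0.05,0],
    [-0.022,0.049,0],
    [-0.018,0.039,0],
    [-0.008,0.017,0],
    [0,0,0],
    [0,0,0],
    [0,0,0]
  ],
  "spin": [0,0,0,0,0,0,0,0,-7,-10,-10,-3]
}}

```text
time: 39.4
tcp_pos: [0.5432, 0.1847, 0.1999]
orientation: [-0.0, -0.314, 0.95, 0.0]
ft_force: [-0.7, 0.6, -4.1]
opening: 0.0149
```

```bash
python3 - <<'E'
from h import *
snap('side','s20');print(r.state()['ft_force'],r.state()['opening'])
E
python3 chk.py .5432 .1844 .048 126.3
```

```text
[-0.02993285 -0.07911393 -2.23664745] 0.015225101882948785
tcp [0.5433 0.1847 0.2   ] yaw 126.6 q6 -1.6 shift(tool) [ 0.0002 -0.0002  0.152 ] spin 0.294665287092883 alt -179.70533471290713
39.45
```

View pics/s20.png

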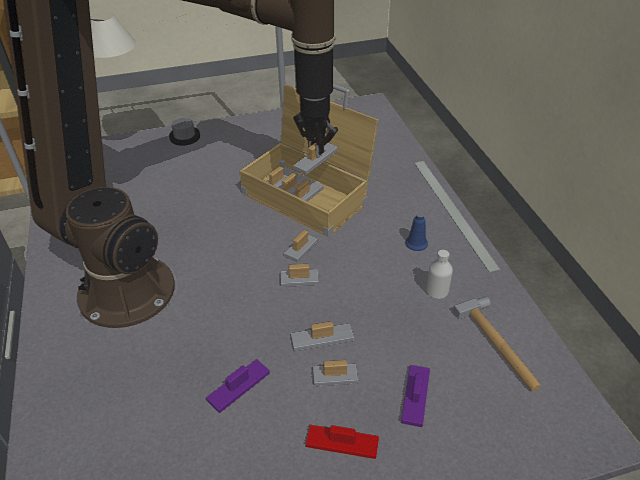

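Request:
{"method": "send_rows", "body": {
  "fingers": [-1,-1,-1,-1,-1,-1,-1],
  "dp": [
    [0,0,0.03],
    [0,0,0.05],
    [0,0,0.04],
    [0,0,0.021],
    [0,0,0.007],
    [0,0,0.002],
    [0,0,0]
  ],
  "spin": [0.3,0,0,0,0,0,0]
}}

```text
time: 40.33
tcp_pos: [0.5443, 0.1851, 0.0511]
orientation: [0.001, -0.309, 0.951, 0.0]
ft_force: [0.5, 0.1, -4.8]
opening: 0.0153
```

Request:
{"method": "send_rows", "body": {
  "fingers": [-1,-1],
  "dp": [
    [0,0,0.002],
    [0,0,0.001]
  ],
  "spin": [0,0]
}}

```text
time: 40.58
tcp_pos: [0.5441, 0.185, 0.0481]
orientation: [0.001, -0.309, 0.951, 0.0]
ft_force: [-4.6, 0.3, 10.8]
opening: 0.0151
```

Request:
{"method": "send_rows", "body": {
  "fingers": [-0.3,-0.3,-0.3,-0.3,-0.3,-0.3,-0.3],
  "dp": [
    [0,0,0],
    [0,0,0],
    [0,0,-0.01],
    [0,0,-0.04],
    [0,0,-0.05],
    [0,0,-0.05],
    [0,0,0]
  ],
  "spin": [0,0,0,0,0,0,0]
}}

```text
time: 41.45
tcp_pos: [0.5459, 0.186, 0.2026]
orientation: [0.004, -0.31, 0.951, 0.001]
ft_force: [0.0, -0.2, -0.8]
opening: 0.0299
```

```bash
python3 - <<'E'
from seg import *
snap('wrist','w21')
s=snap('scene','c21');weights(s)
E
python3 chk.py .4225 -.2835 .2 85.5
```

```text
[357. 229.] rect (array([453.,  19.]), array([96., 47.]), 42.4) rib (array([453.,  19.]), array([50., 21.]), 39.7) [ 17.   7. 168.] zmax 0.052
[310. 238.] rect (array([421., -89.]), array([ 44., 100.]), 77.8) rib (array([422., -88.]), array([17., 51.]), 77.9) [ 17.   6. 167.] zmax 0.052
[184. 232.] rect (array([ 260., -335.]), array([45., 46.]), 28.1) rib None [140.  161.5 153. ] zmax 0.017
[407. 250.] rect (array([573.,  71.]), array([96.,  6.]), 36.7) rib (array([574.,  71.]), array([97.,  6.]), 36.1) [ 19. 117. 178.] zmax 0.069
[231. 273.] rect (array([ 424., -285.]), array([ 44., 143.]), 85.4) rib (array([ 425., -286.]), array([16., 50.]), 86.1) [130.   5. 166.] zmax 0.052
[182. 291.] rect (array([ 423., -393.]), array([44., 97.]), 78.1) rib (array([ 423., -393.]), array([16., 50.]), 78.2) [ 17.    6.  165.5] zmax 0.052
[171. 368.] rect (array([ 586., -462.]), array([78., 46.]), 61.4) rib (array([ 573., -485.]), array([41., 17.]), 60.6) [141. 165. 149.] zmax 0.053
tcp [0.5438 0.1849 0.1983] yaw 126.0 q6 -1.61 shift(tool) [ 0.3736 -0.3075 -0.0026] spin 40.51756890244525 alt -139.48243109755475
41.55
```

View pics/w21.png

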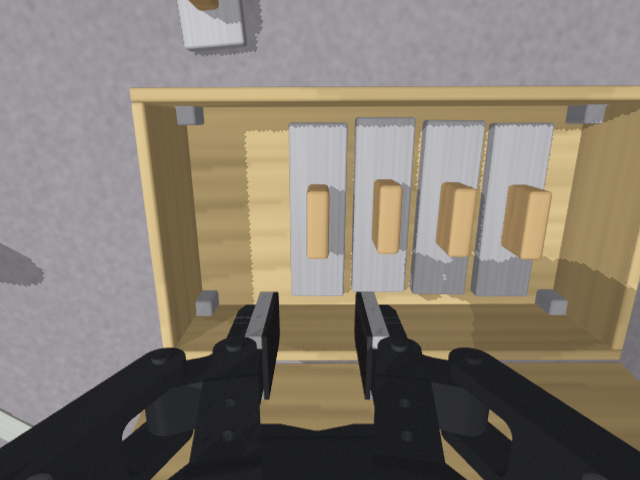

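Request:
{"method": "send_rows", "body": {
  "fingers": [-0.3,-0.3,-0.3,-0.3,0,0,0,0,0,0,0,0],
  "dp": [
    [0.023,-0.019,0],
    [0.042,-0.034,0],
    [0.045,-0.037,0],
    [0.045,-0.037,0],
    [0.045,-0.037,0],
    [0.045,-0.037,0],
    [0.045,-0.037,0],
    [0.042,-0.035,0],
    [0.028,-0.024,0.01],
    [0.0135,-0.0105,0.02],
    [0,0,0.03],
    [0,0,0.02]
  ],
  "spin": [0,0,0,0,0,0,0,0,0,10.2,10.2,10.2]
}}

```text
time: 43.05
tcp_pos: [0.42, -0.284, 0.1149]
orientation: [-0.002, -0.044, 0.999, 0.001]
ft_force: [-0.6, 0.6, -0.3]
opening: 0.0428
```

Request:
{"method": "send_rows", "body": {
  "fingers": [0,0],
  "dp": [
    [0,0,0],
    [0,0,0]
  ],
  "spin": [10,0]
}}

```text
time: 43.3
tcp_pos: [0.421, -0.2838, 0.1161]
orientation: [-0.001, 0.04, 0.999, 0.0]
ft_force: [-0.5, -0.9, 0.5]
opening: 0.0428
```

```bash
python3 chk.py .4225 -.2835 .037 85.5 w22
```

```text
tcp [ 0.421  -0.2838  0.1161] yaw 85.5 q6 -1.44 shift(tool) [-0.0016  0.0003  0.0791] spin -0.037903785362701115 alt 179.9620962146373
43.3
```

View pics/w22.png

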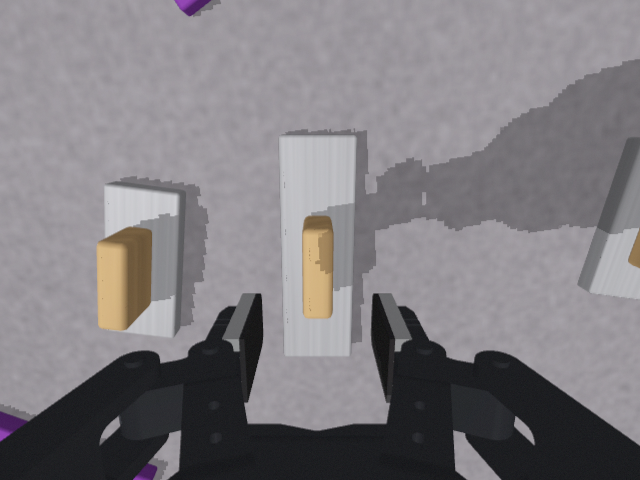

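Request:
{"method": "send_rows", "body": {
  "fingers": [0,0,0,-1,-1,-1,-1,-1,-1,-1,-1],
  "dp": [
    [-0.0015,0,0.03],
    [0,0,0.03],
    [0,0,0.0185],
    [0,0,0],
    [0,0,0],
    [0,0,0],
    [0,0,0],
    [0,0,-0.02],
    [0,0,-0.05],
    [0,0,-0.05],
    [0,0,-0.04]
  ],
  "spin": [0,0,0,0,0,0,0,0,0,0,0]
}}

```text
time: 44.72
tcp_pos: [0.424, -0.2837, 0.201]
orientation: [0.001, 0.04, 0.999, -0.0]
ft_force: [0.7, -0.1, -4.1]
opening: 0.0154
```

```bash
python3 chk.py .5734 .1433 .2 126.3
```

```text
tcp [ 0.424  -0.2837  0.201 ] yaw 85.4 q6 -1.45 shift(tool) [-0.115   0.4375  0.0011] spin -40.858680813259355 alt 139.14131918674065
44.725
```

Request:
{"method": "send_rows", "body": {
  "fingers": [-1,-1,-1,-1,-1,-1,-1,-1,-1,-1,-1,-1],
  "dp": [
    [-0.006,0.024,0],
    [-0.012,0.046,0],
    [-0.014,0.054,0],
    [-0.014,0.054,0],
    [-0.014,0.054,0],
    [-0.014,0.054,0],
    [-0.014,0.054,0],
    [-0.013,0.05,0],
    [-0.01,0.036,0],
    [-0.004,0.011,0],
    [0,0,0],
    [0,0,0]
  ],
  "spin": [0,0,0,0,0,0,0,0,0,-10.2,-10.2,-10.2]
}}

```text
time: 46.22
tcp_pos: [0.573, 0.143, 0.1983]
orientation: [-0.0, -0.228, 0.974, 0.0]
ft_force: [0.4, -0.7, -3.5]
opening: 0.0151
```

Request:
{"method": "send_rows", "body": {
  "fingers": [-1,-1,-1],
  "dp": [
    [0,0,0],
    [0,0,0],
    [0,0,0]
  ],
  "spin": [-10.2,0,0]
}}

```text
time: 46.6
tcp_pos: [0.5733, 0.1426, 0.1986]
orientation: [-0.0, -0.309, 0.951, 0.0]
ft_force: [0.6, -0.5, -5.1]
opening: 0.0153
```

```bash
python3 - <<'E'
from h import *
snap('side','s23');print(r.state()['ft_force'],r.state()['opening'])
E
python3 chk.py .5734 .1433 .048 126.3
```

```text
[-0.67917875  0.58087852 -3.7367489 ] 0.015203840221844608
tcp [0.5734 0.1427 0.1986] yaw 126.0 q6 -1.52 shift(tool) [-0.0004  0.0005  0.1506] spin -0.26217468787484677 alt 179.73782531212515
46.65
```

View pics/s23.png

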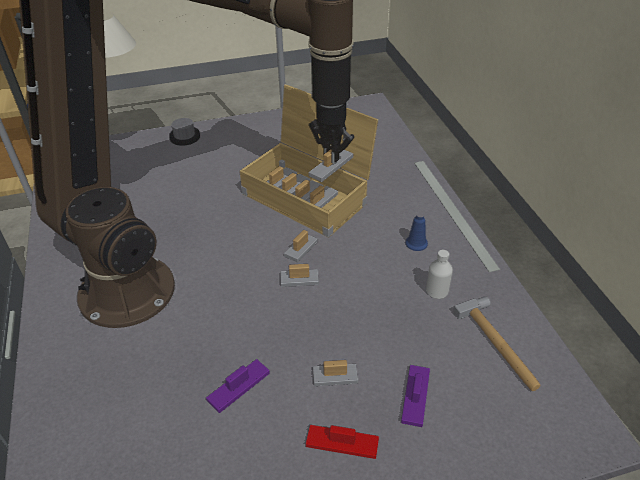

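Request:
{"method": "send_rows", "body": {
  "fingers": [-1,-1,-1,-1,-1,-1,-1],
  "dp": [
    [0,0,0.03],
    [0,0,0.05],
    [0,0,0.04],
    [0,0,0.02],
    [0,0,0.007],
    [0,0,0.002],
    [0,0,0]
  ],
  "spin": [-0.3,0,0,0,0,0,0]
}}

```text
time: 47.52
tcp_pos: [0.5741, 0.143, 0.0506]
orientation: [0.001, -0.313, 0.95, 0.0]
ft_force: [-0.0, -0.1, -3.6]
opening: 0.0152
```

Request:
{"method": "send_rows", "body": {
  "fingers": [-1,-1],
  "dp": [
    [0,0,0.0015],
    [0,0,0]
  ],
  "spin": [0,0]
}}

```text
time: 47.78
tcp_pos: [0.5737, 0.1428, 0.0486]
orientation: [0.0, -0.313, 0.95, 0.0]
ft_force: [-0.1, 0.0, -3.8]
opening: 0.015
```

Request:
{"method": "send_rows", "body": {
  "fingers": [-1,-1],
  "dp": [
    [0,0,0.0015],
    [0,0,0]
  ],
  "spin": [0,0]
}}

```text
time: 48.02
tcp_pos: [0.5737, 0.1428, 0.0469]
orientation: [0.0, -0.313, 0.95, -0.0]
ft_force: [-0.7, 0.1, -1.7]
opening: 0.0152
```

Touching. Release and rise.

Request:
{"method": "send_rows", "body": {
  "fingers": [-1,-0.3,-0.3,-0.3,-0.3,-0.3,-0.3,-0.3,-0.3],
  "dp": [
    [0,0,0.001],
    [0,0,0],
    [0,0,0],
    [0,0,-0.01],
    [0,0,-0.04],
    [0,0,-0.05],
    [0,0,-0.06],
    [0,0,-0.06],
    [0,0,0]
  ],
  "spin": [0,0,0,0,0,0,0,0,0]
}}

```text
time: 49.15
tcp_pos: [0.5761, 0.1434, 0.2723]
orientation: [0.006, -0.314, 0.95, 0.0]
ft_force: [-1.0, -0.2, -0.7]
opening: 0.0301
```

```bash
python3 - <<'E'
from seg import *
snap('wrist','w24')
s=snap('scene','c24');weights(s)
E
python3 chk.py .620 .301 .40 36.3
```

```text
[358. 229.] rect (array([453.,  19.]), array([95., 47.]), 40.5) rib (array([453.,  20.]), array([50., 20.]), 37.1) [ 17.   8. 168.] zmax 0.052
[310. 238.] rect (array([420., -88.]), array([ 45., 101.]), 77.6) rib (array([421., -89.]), array([16., 54.]), 78.2) [ 17.   7. 167.] zmax 0.052
[184. 232.] rect (array([ 262., -335.]), array([42., 49.]), 21.4) rib None [140. 161. 152.] zmax 0.018
[407. 250.] rect (array([573.,  71.]), array([97.,  7.]), 37.3) rib (array([574.,  72.]), array([97.,  7.]), 35.7) [ 19. 117. 177.] zmax 0.069
[182. 291.] rect (array([ 423., -393.]), array([44., 98.]), 77.8) rib (array([ 423., -393.]), array([16., 53.]), 77.6) [ 17.   6. 165.] zmax 0.052
[171. 368.] rect (array([ 586., -462.]), array([78., 45.]), 61.4) rib (array([ 573., -485.]), array([41., 17.]), 61.5) [141. 165. 149.] zmax 0.052
tcp [0.5737 0.1427 0.2669] yaw 126.5 q6 -1.51 shift(tool) [-0.1317  0.0997 -0.1328] spin -89.79293628646812 alt 90.20706371353188
49.25
```

View pics/w24.png

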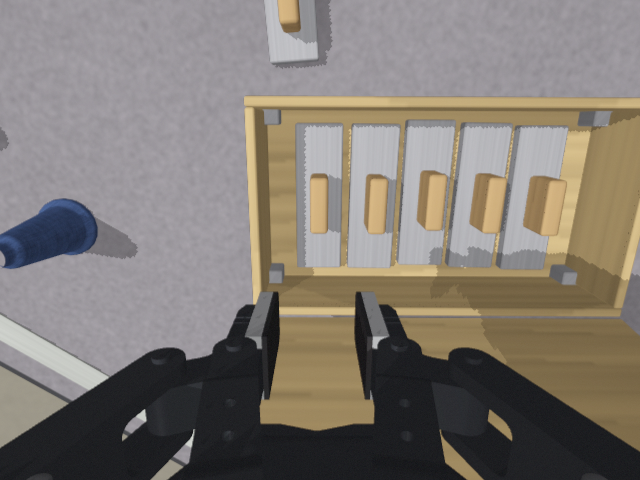

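View pics/c24.png

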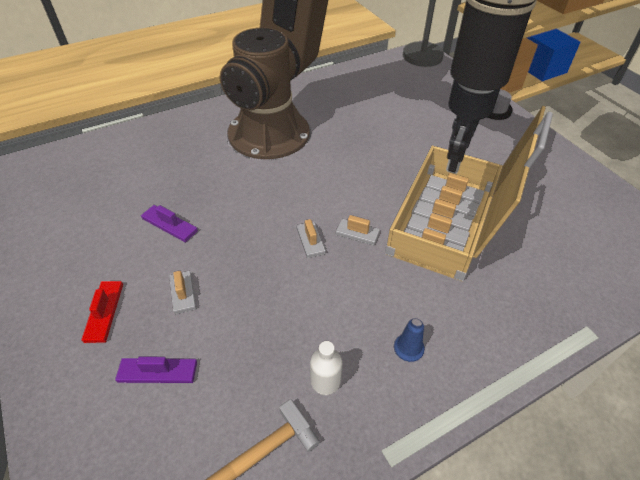

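Request:
{"method": "send_rows", "body": {
  "fingers": [0,0,0,0,0.1,0.1,0.1,0.1,0.1,0.1],
  "dp": [
    [0,0,-0.02],
    [0,0,-0.03],
    [0,0,-0.03],
    [0,0,-0.03],
    [0,0,-0.02],
    [0,0,0],
    [0,0,0],
    [0,0,0],
    [0,0,0],
    [0,0,0]
  ],
  "spin": [-10,-10,-10,-10,-10,-10,-10,-10,-9.8,0]
}}

```text
time: 50.5
tcp_pos: [0.5733, 0.1425, 0.3942]
orientation: [0.001, 0.892, -0.452, -0.001]
ft_force: [1.2, 0.1, 0.1]
opening: 0.0464
```

```bash
python3 chk.py .622 .303 .312 36.3
```

```text
tcp [0.5733 0.1425 0.3942] yaw -143.8 q6 0.06 shift(tool) [-0.1006 -0.1343  0.0819] spin -0.05272289603470881 alt 179.9472771039653
50.5
```

Request:
{"method": "send_rows", "body": {
  "fingers": [0.1,0.1,0.1,0.1,0.1,0.1,0.1],
  "dp": [
    [-0.025,-0.034,0],
    [-0.034,-0.045,0],
    [-0.026,-0.035,0],
    [-0.0155,-0.02,0],
    [0,0,0.02],
    [0,0,0.02],
    [0,0,0]
  ],
  "spin": [0,0,0,0,0,0,0]
}}

```text
time: 51.38
tcp_pos: [0.6213, 0.3028, 0.3529]
orientation: [0.002, 0.892, -0.453, -0.001]
ft_force: [0.2, -0.1, 0.2]
opening: 0.0469
```

```bash
python3 chk.py .622 .303 .312 36.3 w25
```

```text
tcp [0.6213 0.3028 0.3529] yaw -143.9 q6 -0.1 shift(tool) [ 0.0002 -0.0009  0.0409] spin -0.17094559439351542 alt 179.82905440560648
51.375
```

View pics/w25.png

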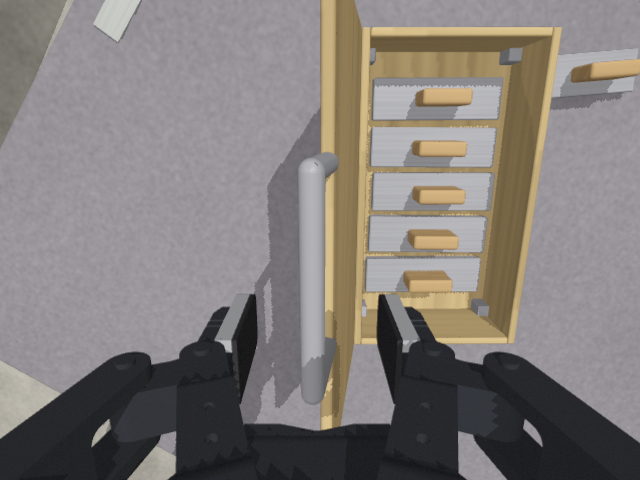

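Request:
{"method": "send_rows", "body": {
  "fingers": [0.1,0.1,-1,-1,-1,-1,-1],
  "dp": [
    [0,-0.001,0.025],
    [0,0,0.018],
    [0,0,0],
    [0,0,0],
    [0,0,0],
    [0,0,0],
    [0,0,0]
  ],
  "spin": [0,0,0,0,0,0,0]
}}

```text
time: 52.3
tcp_pos: [0.6231, 0.3037, 0.3138]
orientation: [-0.001, 0.892, -0.451, 0.001]
ft_force: [0.1, -0.8, 4.7]
opening: 0.0095
```

```bash
python3 - <<'E'
from h import *
np.set_printoptions(precision=4,suppress=True)
p=lambda t:np.array([-.225*np.cos(t)+.004*np.sin(t),.225*np.sin(t)+.004*np.cos(t)])
t=np.linspace(1.75,0,25)
d=np.diff(np.array([p(x) for x in t]),axis=0)
print([[0,float(round(-a,4)),float(round(-b,4))] for a,b in d])
print(r.state()['tcp_pos'],r.state()['ft_force'])
E
```

```text
[[0, 0.0162, -0.0026], [0, 0.0163, -0.0014], [0, 0.0164, -0.0002], [0, 0.0164, 0.001], [0, 0.0163, 0.0021], [0, 0.0161, 0.0033], [0, 0.0158, 0.0045], [0, 0.0154, 0.0056], [0, 0.015, 0.0067], [0, 0.0144, 0.0078], [0, 0.0138, 0.0088], [0, 0.0131, 0.0098], [0, 0.0124, 0.0107], [0, 0.0116, 0.0116], [0, 0.0107, 0.0124], [0, 0.0098, 0.0132], [0, 0.0088, 0.0139], [0, 0.0077, 0.0145], [0, 0.0067, 0.015], [0, 0.0056, 0.0154], [0, 0.0044, 0.0158], [0, 0.0033, 0.0161], [0, 0.0021, 0.0163], [0, 0.0009, 0.0164]]
[0.6231 0.3037 0.3138] [ 0.1335 -0.8327  4.6969]
```

Request:
{"method": "send_rows", "body": {
  "fingers": [-1,-1,-1,-1,-1,-1,-1,-1],
  "dp": [
    [0,0.0162,-0.0026],
    [0,0.0163,-0.0014],
    [0,0.0164,-0.0002],
    [0,0.0164,0.001],
    [0,0.0163,0.0021],
    [0,0.0161,0.0033],
    [0,0.0158,0.0045],
    [0,0,0]
  ],
  "spin": [0,0,0,0,0,0,0,0]
}}

```text
time: 53.3
tcp_pos: [0.5311, 0.2361, 0.3075]
orientation: [-0.001, 0.892, -0.451, 0.001]
ft_force: [-3.4, -1.6, 9.2]
opening: 0.0095
```

Request:
{"method": "send_rows", "body": {
  "fingers": [-1,-1,-1,-1,-1,-1,-1,-1],
  "dp": [
    [0,0.0154,0.0054],
    [0,0.015,0.0065],
    [0,0.0144,0.0076],
    [0,0.0138,0.0087],
    [0,0.0131,0.0097],
    [0,0.0124,0.0107],
    [0,0.0116,0.0116],
    [0,0,0]
  ],
  "spin": [0,0,0,0,0,0,0,0]
}}

```text
time: 54.3
tcp_pos: [0.4542, 0.1799, 0.2446]
orientation: [-0.0, 0.892, -0.452, -0.0]
ft_force: [5.9, -1.1, -9.0]
opening: 0.0096
```

Request:
{"method": "send_rows", "body": {
  "fingers": [-1,-1,-1,-1,-1,-1],
  "dp": [
    [0,0.0107,0.0124],
    [0,0.0098,0.0132],
    [0,0.0088,0.0139],
    [0,0.0077,0.0145],
    [0,0.0067,0.015],
    [0,0,0]
  ],
  "spin": [0,0,0,0,0,0]
}}

```text
time: 55.05
tcp_pos: [0.4186, 0.1538, 0.1751]
orientation: [0.0, 0.892, -0.452, -0.0]
ft_force: [7.9, 3.3, -8.6]
opening: 0.0097
```

Request:
{"method": "send_rows", "body": {
  "fingers": [-1,-1,-1,-1,-1],
  "dp": [
    [0,0.0056,0.0154],
    [0,0.0044,0.0158],
    [0,0.0033,0.0161],
    [0,0.0021,0.0163],
    [0,0,0]
  ],
  "spin": [0,0,0,0,0]
}}

```text
time: 55.68
tcp_pos: [0.4067, 0.145, 0.1119]
orientation: [0.0, 0.892, -0.451, -0.0]
ft_force: [6.7, 2.9, -6.4]
opening: 0.0092
```

```bash
python3 chk.py .4043 .1448 .09 36.3; python3 - <<'E'
from h import *
snap('side','s26');print(r.state()['ft_force'])
E
```

```text
tcp [0.4067 0.145  0.1119] yaw -143.7 q6 -0.17 shift(tool) [-0.0013  0.002   0.0219] spin 0.034620749604926004 alt -179.96537925039507
55.675
[ 7.34125207  3.11586867 -6.26927999]
```

View pics/s26.png

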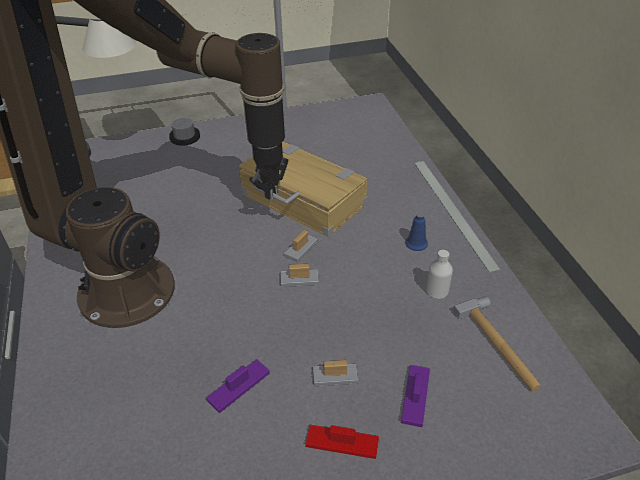

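Request:
{"method": "send_rows", "body": {
  "fingers": [-1,-1,-1],
  "dp": [
    [0,0.001,0.01],
    [0,0.0005,0.006],
    [0,0,0]
  ],
  "spin": [0,0,0]
}}

```text
time: 56.1
tcp_pos: [0.4062, 0.1445, 0.0978]
orientation: [-0.001, 0.892, -0.451, 0.001]
ft_force: [1.0, 1.4, 14.6]
opening: 0.0097
```

Request:
{"method": "send_rows", "body": {
  "fingers": [-1,-1,-1],
  "dp": [
    [0,0,0.001],
    [0,0,0.001],
    [0,0,0]
  ],
  "spin": [0,0,0]
}}

```text
time: 56.48
tcp_pos: [0.4063, 0.1445, 0.0975]
orientation: [-0.001, 0.893, -0.451, 0.001]
ft_force: [-9.4, -0.3, 41.0]
opening: 0.0099
```

Request:
{"method": "send_rows", "body": {
  "fingers": [-1,-0.1,0.0,0.0,0.0,0.0,0.0,0.0],
  "dp": [
    [0,0,-0.002],
    [0,0,0],
    [0,0,0],
    [0,0,0],
    [0,0,-0.01],
    [0,0,-0.04],
    [0,0,-0.06],
    [0,0,-0.06]
  ],
  "spin": [0,0,0,0,0,0,0,0]
}}

```text
time: 57.48
tcp_pos: [0.4049, 0.1434, 0.2695]
orientation: [0.0, 0.892, -0.451, 0.0]
ft_force: [1.2, 1.2, -0.5]
opening: 0.0426
```

```bash
python3 - <<'E'
from seg import *
np.set_printoptions(precision=4,suppress=True)
th=np.radians(36.3);X=np.array([np.cos(th),np.sin(th)]);Y=np.array([-X[1],X[0]])
for n in ('scene','side','wrist'):
    s=snap(n,n[:2]+'27');w=cloud(s)
    l=w[...,:2]-np.array([.513,.2255]);x=l@X;y=l@Y;hs=cv2.cvtColor(s['image'],cv2.COLOR_BGR2HSV)
    m=(abs(x)<.085)&(abs(y)<.15)&(w[...,2]>.07)&(w[...,2]<.13)&(hs[...,1]>60)
    if m.sum()<200: continue
    A=np.c_[x[m],y[m],np.ones(m.sum())];z=w[...,2][m]
    c=np.linalg.lstsq(A,z,rcond=None)[0];k=abs(A@c-z)<.004;c=np.linalg.lstsq(A[k],z[k],rcond=None)[0]
    print(n,m.sum(),'slope x,y,z0',c)
    if n!='wrist': weights(s)
print(r.state()['ft_force'])
E
```

```text
scene 6391 slope x,y,z0 [-0.0004 -0.0003  0.0936]
[357. 229.] rect (array([454.,  18.]), array([95., 47.]), 40.9) rib (array([453.,  18.]), array([51., 19.]), 38.4) [ 17.   8. 163.] zmax 0.052
[310. 238.] rect (array([421., -88.]), array([44., 99.]), 77.9) rib (array([420., -88.]), array([17., 53.]), 77.4) [ 17.   6. 161.] zmax 0.052
[184. 232.] rect (array([ 261., -336.]), array([44., 46.]), 26.6) rib None [140. 161. 148.] zmax 0.017
[407. 250.] rect (array([573.,  71.]), array([96.,  7.]), 36.3) rib (array([574.,  72.]), array([98.,  7.]), 35.4) [ 19. 118. 173.] zmax 0.069
[182. 291.] rect (array([ 423., -393.]), array([44., 97.]), 78.0) rib (array([ 422., -393.]), array([17., 52.]), 78.9) [ 17.   7. 161.] zmax 0.053
[171. 368.] rect (array([ 585., -462.]), array([78., 46.]), 59.7) rib (array([ 573., -485.]), array([40., 17.]), 62.5) [141. 165. 144.] zmax 0.052
side 3633 slope x,y,z0 [ 0.0008 -0.0001  0.0944]
[328. 220.] rect (array([552.,  71.]), array([ 57., 119.]), 90.0) rib (array([550.,  71.]), array([115.,  56.]), 0.1) [ 20. 104. 115.] zmax 0.069
[413. 238.] rect (array([734.
[... 318 characters left out ...]
8) rib (array([419., -89.]), array([23., 47.]), 75.4) [102.  14. 129.] zmax 0.055
[437. 287.] rect (array([ 723., -238.]), array([22., 52.]), 54.4) rib (array([ 722., -236.]), array([26., 55.]), 45.0) [ 45.   4. 133.] zmax 0.07
[258. 370.] rect (array([ 268., -334.]), array([35., 58.]), 0.9) rib None [139. 159. 121.] zmax 0.019
[335. 373.] rect (array([ 421., -393.]), array([48., 97.]), 75.9) rib (array([ 421., -391.]), array([21., 50.]), 81.4) [105.  12. 129.] zmax 0.054
[417. 381.] rect (array([ 580., -466.]), array([92., 45.]), 61.0) rib (array([ 571., -483.]), array([42., 16.]), 60.3) [139. 158. 120.] zmax 0.054
wrist 68786 slope x,y,z0 [ 0.0008 -0.0005  0.0942]
[ 0.9914 -0.7758 -1.0726]
```

View pics/sc27.png

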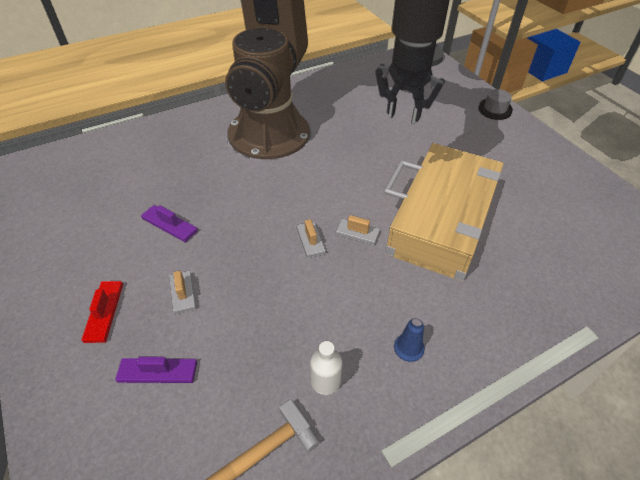

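View pics/si27.png

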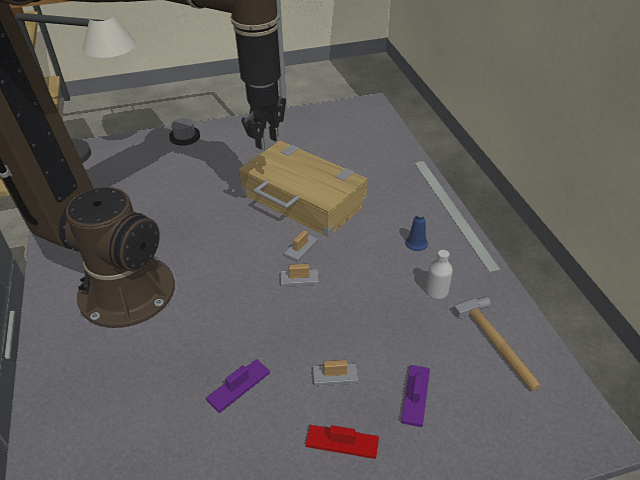

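Lid slope is within ±0.001 at about 94 mm high, so it is shut. The bench items are where they were and the gripper is clear.

```bash
python3 - <<'E'
from h import *
print(r.finish_job())
E
```

```text
the job is handed in; nothing more can be done
None
```

The job is done and handed in at about 58 s, with all five long weights in the case and the lid shut.

- **Lid opening:** I lifted it to its stop, measured at 1.751 rad.
- **Short weight from the case:** it now lies flat on the bench at about (0.451, 0.021), clear of everything.
- **Long weights:** all five lie flat on the case floor, rib up, side by side. The wrist picture taken just before closing showed this.
- **Lid closing:** I pressed it to its seat and let go of the handle. Three cameras then put its top at about 94 mm with a slope within 0.001, so it is fully shut.

In the last pictures the other two short weights, the bottle and the thread cone looked unmoved, and I left the red and purple look-alikes alone. I saw no slackened grip and no knocked weight.

Wrist force reached about 44 N while lifting the lid, because my arc was a few millimetres off. I corrected it there. It reached 41 N on the final press at the handle. I can't tell from here whether either press counts against the 40 N limit, which covers only the arm and gripper body.

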